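# Put the oiling mug and the tall oil bottle away

### The job

The steel mug has been left in the rack bay where the tall amber oil bottle belongs. Take the mug out, stand it upright on the open bench clear of the rack and let go of it, then take it again and hang it by its handle on the hook of the stand. Slide the bottle along the bench into the bay that this frees, upright, never lifted or toppled, until all of it is under the slatted top, and leave the other things where they are.

Things in the scene. Friction and masses are not known exactly. Their poses are not given: they have to be found in the camera images.
- rack: fixed rack of pale wood, slatted top (underside 230, upper side 242 mm high), open front and back, 150 deep x 284 wide; origin on the bench at the middle of its front edge, x from the front into the bays, y sideways. 12 mm wide posts at y = -136, 0, +136 mm. Two bays, 124 mm clear, centred at y = +68 and -68 mm: one holds the mug, the other a jar. 30 mm high rail across the back at x = 138 mm.
- mug: loose plain steel mug, 66 mm diameter, 92 tall, wall 3, about 200 g; origin under its centre, z up its axis. Handle: loop of 10 mm round bar in its x-z plane on the -x side; upright bar 75 mm from the axis (straight from 29 to 69 mm height), upper and lower bars 78 and 20 mm high. It starts inside a bay with the handle sticking out 30 to 45 mm past the rack's front edge
- mug_loop (a point): middle of the opening in the mug's handle, 51.5 mm from the mug's axis (mug frame -51.5, 0, 49 mm); the opening is 37 mm wide (radially) and 48 mm high. It turns with the mug
- stand: fixed wooden stand: foot 110 mm across, 16 thick; post 18 mm across, 260 tall; origin under the foot's centre. One hook of 10 mm round steel: from the post, centre line 250 mm high, level along the stand's own -x for 100 mm; its last 10 mm turn up, to 273 mm height in all.
- hook_mid (a point): on the hook's centre line, 55 mm from the post's axis (stand frame -55, 0, 250 mm): the place where the mug's handle should hang
- bottle: loose tall amber bottle with a black cap, 76 mm diameter, 200 mm tall, straight up to 135 mm, about 0.65 kg (varies); origin at the centre of its underside, z up its axis. It slides on the bench when pushed near its foot (below about 45 mm) and topples when pushed high up.
- vise: fixed blue carving vise, foot 120 mm across, 140 mm tall, 130 mm wide, screw reaching 95 mm towards its own -x; origin at the centre of its foot. Bystander
- jar: loose glass jar in the other bay, 80 mm diameter, 115 mm tall; origin under its centre. Bystander
- tin: loose squat steel tin, 74 mm diameter, 50 mm tall; origin under its centre. Bystander
- blank_l: loose wood blank, 30 x 85 mm (its x, y), 35 mm tall, in front of the rack at its +y end; origin under its centre. Bystander
- blank_r: loose wood blank like the other, in front of the rack at its -y end. Bystander
- offcut: loose dark wood offcut, 90 x 60 mm (its x, y), 40 mm tall, at the +y side of the bench; origin under its centre. Bystander
- mallet: loose wooden mallet lying at the -y side of the bench, 260 mm long along its own x, origin under its mid-length, 26 mm high; head at the +x end, 26 mm thick, reaching 50 mm to either side. Bystander
Things that resemble listed ones, but are neither listed nor needed, are in the scene too. Leave any yellow look-alike of the mug alone.

How it is judged:
By the outcome, as a careful person would: the job done as asked, in the order asked, and still so for the second after the job is handed in, with the robot touching nothing.
It also fails if it takes over 72 s, if anything falls off the work surface, if the arm or the gripper's body presses on something with over 40 N, if the wrist force passes 120 N, or if a joint passes its speed limit or range.

### The arm

A 6-joint arm with a two-finger parallel gripper is mounted at the origin on the work surface. World frame = base frame: x ahead of the robot, y to its left, z up, the work surface at z = 0. Lengths are in m, angles in degrees, forces in N, time in s.
With the tool pointing down it reaches from about 0.375 to 0.9 m from the base axis. Payload 3.1 kg.
Tool frame: the origin (TCP) lies at the very end of the fingers, on their centre line; the grasp point (between the pads) lies 19 mm behind it (bot.grip_point_offset is the distance from the TCP to the grasp point, in m); z points along the fingers, x is the direction in which the jaws open and shut, and the axes are right-handed (so a half turn about z gives the same grasp; the last joint's range is limited). The gripper opens to 87 mm and grips with 3 to 60 N. Pads are 19 mm wide; open, the fingers measure 117 mm over their backs; the gripper's body (75 mm by 190 mm) begins 51 mm behind the grasp point.
Start: joints at [-84.941, 30.224, 82.088, -0, 67.689, -10.227], TCP at [0.165, -0.603, 0.223] pointing down, gripper open.
Joint ranges: [-176.69, 176.69], [-43.24, 126.21], [12.49, 139.97], [-82, 262], [0, 151.66], [-163.58, 163.58]. Speed limits (degrees/s): [159.86, 159.86, 180, 180, 180, 180].

### API

Orientations are given as a 3x3 rotation matrix whose columns are the frame's x, y, z axes.
In Python, from rig import bot, capture, recognise, place_of gives the robot as it stands.
- The arm moves only by the tool send_rows, never from a script. Its argument "motion" is a list of rows, each a list of 2 entries, a list of its own where there are three numbers: the shift along the tool's x, y, z in mm, then the turn about the tool's z in rad. A call has exactly 5 rows; each row shifts and turns the pose as measured when the row begins, along the tool's axes as they then stand; what a row does not reach is not made up. A row lasts 1/12 s, in which the tool goes at most 41.7 mm and 7.16 degrees, less where a joint would pass 70% of its speed; a pose out of reach is approached as far as the arm can. A call with a gripper value outside its range is refused whole. "gripper" is the closure, from 0 (fully open) to 1 (shut), set as the call begins (left out, the last holds). The fingers move at their own pace and stop on an object; the grip force is fixed at half the most. Time passes only in rows, so rows that do not move let the fingers close, or fill a call up. It gives the time, the measured TCP pose, the force and the opening at its end, in the units of the state.
- bot.read_state(): the state, without advancing time (a new reading comes with each control period).
- capture(name): name is "scene" or "side" or "wrist"; returns a dict with "image" (400x640x3 uint8, blue, green, red), "fx", "fy", "cx", "cy" (pixels), "dist_coeffs" ([k1, k2, p1, p2, k3] as OpenCV has them; the pictures are not rectified), "rvec" (rotation vector, rad) and "tvec" (3), from world to camera coordinates, as OpenCV has them. Camera axes: x right, y down, z forward; pixel columns grow to the right and rows downward; lengths in m; the calibration is good to about 2 mm. A picture is of the moment at which its call begins. There is no depth.
- bot.hand_in(): hands the job in, once; it reports no verdict.
Trained networks look in the newest picture that a camera, given by its name, has taken for a name from the list of things; names that differ only in an ending like _2 or _b are one class to them, and where a whole thing is asked for, a point or a joint stands for the part that bears it (a point fixed in the world has none). Each returns a list of dicts, best first, with "p" (0 to 1); they miss things now and then, are a little off and sometimes report something else, mostly with a low value. They report only what shows in the picture. A call takes as long as a camera call. They do not tell look-alikes from the thing itself.
- recognise(camera, target): "xy" ([column, row] in pixels, amid what is visible of it).
- place_of(camera, target): "xy" ([column, row] in pixels: a listed point, or the origin of a listed thing).
The state is a dict: "time_s": time; "joint_positions": joint angles; "qvel": joint speeds; "tau": joint torques, N m; "position": TCP position; "tcp_rot": TCP orientation; "force": force on the tool from outside, world axes, zero at the start; "moment": the same for the moment, N m; "opening": opening from 0.0 (shut) to 1.0 (fully open).
Only numpy, scipy, OpenCV 4.12 (cv2) and the standard library are available. Lean on these libraries where they do the work, as an engineer would, in place of code of your own. Each camera call takes 0.05 s, during which the arm holds its last target.

## Working session

There is one attempt and no reset: what is moved stays moved. The work goes in short steps, Python scripts to look and compute and a tool call to move; the robot and the scene stay as the last step left them, time stands still between calls to the robot, and variables do not carry over. Pictures are saved under pics/ and viewed, and the job is handed in when it is done.

Besides the shell and the picture viewer there is one more tool, called after "Request:" by a JSON object that holds its "method" and its "body". send_rows: Moves the arm, as the interface text tells. Its arguments: {"type":"object","properties":{"motion":{"type":"array","items":{"type":"array"}},"gripper":{"type":"number"}},"required":["motion"]}

```bash
ls; mkdir -p pics
cat > h.py <<'E'
import numpy as np, cv2
from rig import bot, capture, recognise, place_of
def ray(c,xy):
    R,_=cv2.Rodrigues(np.array(c["rvec"],float)); t=np.array(c["tvec"],float).ravel()
    K=np.array([[c["fx"],0,c["cx"]],[0,c["fy"],c["cy"]],[0,0,1.]])
    u=cv2.undistortPoints(np.array([[xy]],float),K,np.array(c["dist_coeffs"],float)).ravel()
    return -R.T@t, R.T@np.array([u[0],u[1],1.])
def onz(c,xy,z):
    o,d=ray(c,xy); return o+d*(z-o[2])/d[2]
def proj(c,p):
    K=np.array([[c["fx"],0,c["cx"]],[0,c["fy"],c["cy"]],[0,0,1.]])
    return cv2.projectPoints(np.array(p,float).reshape(-1,3),np.array(c["rvec"],float),np.array(c["tvec"],float),K,np.array(c["dist_coeffs"],float))[0].reshape(-1,2)
E
python3 - <<'E'
from h import *
print(bot.read_state()["time_s"])
for n in ["scene","side","wrist"]:
    c=capture(n); cv2.imwrite(f"pics/{n}0.png",c["image"]); print(n,ray(c,[320,200]))
    if n=="wrist": continue
    for t in ["rack","mug","mug_loop","stand","hook_mid","bottle","vise","jar","tin","blank_l","blank_r","offcut","mallet"]:
        z={"mug_loop":.049,"hook_mid":.25}.get(t,0)
        print(t,[(np.round(q["xy"]).tolist(),round(q["p"],2),np.round(onz(c,q["xy"],z)[:2],3).tolist()) for q in place_of(n,t)[:3]])
print(bot.read_state()["time_s"])
E
```

```text
pics
0.0
scene (array([0.86838649, 0.28920167, 1.35775138]), array([-0.22930882, -0.23388015, -0.94484773]))
rack [([306.0, 223.0], 0.63, [0.626, -0.024])]
mug [([382.0, 181.0], 0.9, [0.349, 0.051]), ([216.0, 220.0], 0.83, [0.822, -0.238]), ([284.0, 218.0], 0.65, [0.662, -0.086])]
mug_loop [([292.0, 202.0], 0.83, [0.615, -0.092]), ([213.0, 200.0], 0.79, [0.787, -0.274]), ([378.0, 163.0], 0.72, [0.33, 0.008])]
stand [([394.0, 314.0], 0.88, [0.64, 0.364]), ([237.0, 159.0], 0.48, [0.63, -0.347])]
hook_mid [([426.0, 290.0], 0.89, [0.582, 0.368])]
bottle [([302.0, 151.0], 0.91, [0.455, -0.214])]
vise [([232.0, 161.0], 0.75, [0.649, -0.355]), ([445.0, 294.0], 0.64, [0.487, 0.433])]
jar [([318.0, 247.0], 0.69, [0.655, 0.058])]
tin [([392.0, 226.0], 0.75, [0.442, 0.179])]
blank_l [([355.0, 255.0], 0.53, [0.591, 0.158]), ([279.0, 176.0], 0.5, [0.575, -0.202])]
blank_r [([355.0, 255.0], 0.53, [0.591, 0.158]), ([279.0, 176.0], 0.5, [0.575, -0.202])]
offcut [([446.0, 293.0], 0.6, [0.483, 0.435]), ([303.0, 150.0], 0.15, [0.452, -0.212])]
mallet [([261.0, 109.0], 0.77, [0.444, -0.431]), ([315.0, 2
[... 398 characters left out ...]
350.0, 163.0], 0.5, [0.79, -0.271])]
stand [([225.0, 300.0], 0.87, [0.642, 0.364]), ([337.0, 213.0], 0.37, [0.673, -0.1])]
hook_mid [([219.0, 259.0], 0.59, [0.578, 0.363])]
bottle [([408.0, 235.0], 0.62, [0.447, -0.197])]
vise [([394.0, 183.0], 0.82, [0.641, -0.351])]
jar [([304.0, 240.0], 0.62, [0.656, 0.058])]
tin [([318.0, 305.0], 0.87, [0.45, 0.182])]
blank_l [([294.0, 271.0], 0.92, [0.587, 0.157])]
blank_r [([294.0, 271.0], 0.92, [0.587, 0.157])]
offcut [([234.0, 358.0], 0.89, [0.481, 0.442])]
mallet [([453.0, 201.0], 0.77, [0.439, -0.427]), ([304.0, 237.0], 0.27, [0.668, 0.052])]
wrist (array([ 0.23090003, -0.58453266,  0.38404182]), array([-0.24982603, -0.07538194, -0.96540428]))
1.45
```

```bash
python3 -c "
import cv2
a=cv2.imread('pics/scene0.png')[140:290,230:400];b=cv2.imread('pics/side0.png')[140:290,270:440]
cv2.imwrite('pics/crop0.png',cv2.hconcat([cv2.resize(a,(396,350),interpolation=2),cv2.resize(b,(396,350),interpolation=2)]))
a=cv2.imread('pics/scene0.png')[220:340,360:480];b=cv2.imread('pics/side0.png')[200:320,160:280]
cv2.imwrite('pics/crop1.png',cv2.hconcat([cv2.resize(a,(390,390),interpolation=2),cv2.resize(b,(390,390),interpolation=2)]))"
cat > a.py <<'E'
from h import *
s=bot.read_state(); R=np.array(s["tcp_rot"]);p=np.array(s["position"]);print(R.round(3),p, dir(bot))
c=capture("side"); im=c["image"].copy()
def box(hx,hy,z0,z1,col):
    P=[p+R@np.array([a*hx,b*hy,z]) for z in(z0,z1) for a,b in((-1,-1),(1,-1),(1,1),(-1,1))]
    q=proj(c,P)*6; o=np.array([540,20])*6
    q=(q-o).astype(int)
    for i in range(4):
        for a,b in((i,(i+1)%4),(i+4,(i+1)%4+4),(i,i+4)): cv2.line(big,q[a].tolist(),q[b].tolist(),col,1)
big=cv2.resize(im[20:180,540:640],None,fx=6,fy=6,interpolation=2)
box(.095,.0375,-.07,-.1,(0,0,255)); box(.0375,.095,-.07,-.1,(0,255,0)); box(.0585,.0095,0,-.07,(255,0,0))
cv2.imwrite("pics/g.png",big[200:800])
# rack
c=capture("scene")
for xy in ((270.8,163.6),(342,235)): print(onz(c,xy,.242))
cv2.imwrite("pics/g2.png",cv2.resize(c["image"][0:400],(640,400)))
E
python3 a.py
```

```text
[[ 0.264 -0.965  0.   ]
 [-0.965 -0.264 -0.   ]
 [ 0.     0.    -1.   ]] [ 0.16482492 -0.60286896  0.22253888] ['PlanningError', '__class__', '__delattr__', '__dict__', '__dir__', '__doc__', '__eq__', '__format__', '__ge__', '__getattribute__', '__getstate__', '__gt__', '__hash__', '__init__', '__init_subclass__', '__le__', '__lt__', '__module__', '__ne__', '__new__', '__reduce__', '__reduce_ex__', '__repr__', '__setattr__', '__sizeof__', '__str__', '__subclasshook__', '__weakref__', 'grip_point_offset', 'hand_in', 'read_state']
[ 0.61704513 -0.15822753  0.242     ]
[0.6260811  0.12148491 0.242     ]
```

```bash
cat > b.py <<'E'
from h import *
A=capture("scene");B=capture("side")
def tri(a,b):
    o1,d1=ray(A,a);o2,d2=ray(B,b)
    M=np.stack([d1,-d2],1);s=np.linalg.lstsq(M,o2-o1,rcond=None)[0]
    p,q=o1+d1*s[0],o2+d2*s[1]; return ((p+q)/2).round(4),np.linalg.norm(p-q).round(4)
print("hooktip",tri((445.2,274.8),(224.6,269.8)))
print("posttop",tri((411.7,306.2),(204,242.5)))
for t in ["stand","hook_mid","mug","mug_loop","bottle","rack"]:
    a=place_of("scene",t);b=place_of("side",t)
    for i in a[:3]:
        for j in b[:3]:
            r=tri(i["xy"],j["xy"])
            if r[1]<.02: print(t,i["xy"],j["xy"],r)
# rack overlay
o=np.array([.6216,-.018]);th=np.radians(-1.85)
def rk(x,y,z): return [o[0]+x*np.cos(th)-y*np.sin(th),o[1]+x*np.sin(th)+y*np.cos(th),z]
out=[]
for c,(x0,y0) in((A,(225,145)),(B,(250,125))):
    f=3; big=cv2.resize(c["image"][y0:y0+150,x0:x0+130],None,fx=f,fy=f,interpolation=2)
    for z in(0,.23,.242):
        q=((proj(c,[rk(0,-.142,z),rk(0,.142,z),rk(.15,.142,z),rk(.15,-.142,z)])-[x0,y0])*f).astype(int)
        cv2.polylines(big,[q],True,(0,0,255),1)
    out.append(big)
cv2.imwrite("pics/rk.png",cv2.hconcat(out))
E
python3 b.py
```

```text
hooktip (array([0.5271, 0.3752, 0.2691]), np.float64(0.0003))
posttop (array([0.639 , 0.366 , 0.2562]), np.float64(0.002))
stand [393.9, 311.2] [223.8, 298.5] (array([0.6379, 0.3614, 0.0124]), np.float64(0.0107))
stand [424.9, 290.6] [223.8, 298.5] (array([0.558 , 0.3818, 0.1295]), np.float64(0.0155))
mug [286.0, 218.6] [338.1, 214.4] (array([ 0.6592, -0.0833,  0.0099]), np.float64(0.0119))
mug [286.0, 218.6] [375.8, 299.2] (array([ 0.5738, -0.2339, -0.5656]), np.float64(0.0008))
mug [216.8, 219.1] [337.7, 172.5] (array([ 0.8169, -0.2362,  0.0056]), np.float64(0.0017))
mug [380.5, 181.6] [338.1, 214.4] (array([0.4625, 0.0983, 0.2929]), np.float64(0.0077))
mug [380.5, 181.6] [375.8, 299.2] (array([0.3541, 0.0513, 0.0012]), np.float64(0.0016))
mug_loop [381.1, 163.4] [350.7, 214.8] (array([0.4323, 0.0755, 0.3039]), np.float64(0.0099))
mug_loop [381.1, 163.4] [396.2, 289.3] (array([0.321 , 0.0149, 0.0463]), np.float64(0.0057))
mug_loop [213.0, 201.5] [349.2, 162.0] (array([ 0.7897, -0.2687,  0.0535]), np.float64(0.0001))
mug_loop [294.8, 203.2] [350.7, 214.8] (array([ 0.6092, -0.0917,  0.0402]), np.float64(0.0117))
bottle [301.2, 150.1] [412.0, 234.9] (array([ 0.4493, -0.2259, -0.0252]), np.float64(0.0032))
bottle [301.2, 150.1] [391.7, 183.0] (array([ 0.5117, -0.1522,  0.2005]), np.float64(0.0191))
rack [306.9, 221.6] [331.5, 232.5] (array([ 0.6205, -0.0251,  0.0013]), np.float64(0.0001))
```

```bash
cat > plan.py <<'E'
import sys
from h import *
# plan.py x y z yawdeg(tool x axis heading) [step mm]
def plan(x,y,z,yaw,step=40.,s=None,show=True):
    s=s or bot.read_state(); R=np.array(s["tcp_rot"]);p=np.array(s["position"])
    cur=np.degrees(np.arctan2(R[1,0],R[0,0])); d=(yaw-cur+180)%360-180
    T=np.array([x,y,z]); D=np.linalg.norm(T-p)*1000
    n=max(1,int(np.ceil(max(D/step,abs(d)/7.0))))
    rows=[]
    for i in range(n):
        a=np.radians(cur+d*i/n)
        X=np.array([np.cos(a),np.sin(a),0]);Z=np.array([0,0,-1.]);Y=np.cross(Z,X)
        v=(T-p)*1000/n
        rows.append([[round(float(v@X)),round(float(v@Y)),round(float(v@Z))],round(-float(np.radians(d/n)),3)])
    if show:
        print("t",s["time_s"],"from",p.round(4),"yaw",round(cur,1),"n",n,"tilt",R[:,2].round(3),"j",np.round(s["joint_positions"],0))
        for k in range(0,n,5): print(str(rows[k:k+5]).replace(" ",""))
    return rows
if __name__=="__main__":
    a=[float(v) for v in sys.argv[1:]]; plan(*a)
E
python3 plan.py 0.25 -0.5 0.33 -40; python3 plan.py 0.58 -0.098 .32 90
```

```text
t 2.25 from [ 0.1648 -0.6029  0.2226] yaw -74.7 n 5 tilt [ 0. -0. -1.] j [-85.  30.  82.   0.  68. -10.]
[[[-15,-22,-21],-0.121],[[-13,-24,-21],-0.121],[[-10,-25,-21],-0.121],[[-7,-26,-21],-0.121],[[-3,-26,-21],-0.121]]
t 2.25 from [ 0.1648 -0.6029  0.2226] yaw -74.7 n 24 tilt [ 0. -0. -1.] j [-85.  30.  82.   0.  68. -10.]
[[[-16,-22,-4],-0.12],[[-13,-24,-4],-0.12],[[-10,-25,-4],-0.12],[[-7,-26,-4],-0.12],[[-4,-27,-4],-0.12]]
[[[0,-27,-4],-0.12],[[3,-27,-4],-0.12],[[6,-27,-4],-0.12],[[9,-26,-4],-0.12],[[12,-24,-4],-0.12]]
[[[15,-23,-4],-0.12],[[18,-21,-4],-0.12],[[20,-19,-4],-0.12],[[22,-16,-4],-0.12],[[24,-13,-4],-0.12]]
[[[25,-10,-4],-0.12],[[26,-7,-4],-0.12],[[27,-4,-4],-0.12],[[27,-1,-4],-0.12],[[27,2,-4],-0.12]]
[[[27,6,-4],-0.12],[[26,9,-4],-0.12],[[25,12,-4],-0.12],[[23,15,-4],-0.12]]
```

Request:
{"method": "send_rows", "body": {"motion": [[[-15,-22,-21],-0.121],[[-13,-24,-21],-0.121],[[-10,-25,-21],-0.121],[[-7,-26,-21],-0.121],[[-3,-26,-21],-0.121]], "gripper": 0}}

```text
time_s: 2.67
position: [0.2475, -0.4977, 0.3243]
tcp_rot: [[0.775, -0.632, -0.003], [-0.632, -0.775, 0.011], [-0.009, -0.006, -1.0]]
force: [0.4, -0.2, 0.6]
opening: 1.001
```

```bash
python3 plan.py 0.58 -0.098 .32 92
```

```text
t 2.6667 from [ 0.2475 -0.4977  0.3243] yaw -39.2 n 19 tilt [-0.003  0.011 -1.   ] j [-75.  19.  84.  -0.  78. -36.]
[[[0,-27,0],-0.12],[[4,-27,0],-0.12],[[7,-27,0],-0.12],[[10,-25,0],-0.12],[[13,-24,0],-0.12]]
[[[16,-22,0],-0.12],[[18,-20,0],-0.12],[[21,-18,0],-0.12],[[23,-15,0],-0.12],[[24,-13,0],-0.12]]
[[[26,-10,0],-0.12],[[27,-6,0],-0.12],[[27,-3,0],-0.12],[[27,0,0],-0.12],[[27,3,0],-0.12]]
[[[27,7,0],-0.12],[[26,10,0],-0.12],[[24,13,0],-0.12],[[22,16,0],-0.12]]
```

Request:
{"method": "send_rows", "body": {"motion": [[[0,-27,0],-0.12],[[4,-27,0],-0.12],[[7,-27,0],-0.12],[[10,-25,0],-0.12],[[13,-24,0],-0.12]]}}

```text
time_s: 3.08
position: [0.3389, -0.3906, 0.3326]
tcp_rot: [[0.998, -0.059, 0.003], [-0.059, -0.998, -0.005], [0.003, 0.005, -1.0]]
force: [-0.5, -0.2, -0.3]
opening: 1.0
```

Request:
{"method": "send_rows", "body": {"motion": [[[16,-22,0],-0.12],[[18,-20,0],-0.12],[[21,-18,0],-0.12],[[23,-15,0],-0.12],[[24,-13,0],-0.12]]}}

```text
time_s: 3.5
position: [0.4269, -0.2774, 0.3335]
tcp_rot: [[0.844, 0.536, 0.005], [0.536, -0.844, -0.007], [0.0, 0.008, -1.0]]
force: [0.0, -0.6, -0.9]
opening: 1.005
```

Request:
{"method": "send_rows", "body": {"motion": [[[26,-10,0],-0.12],[[27,-6,0],-0.12],[[27,-3,0],-0.12],[[27,0,0],-0.12],[[27,3,0],-0.12]]}}

```text
time_s: 3.92
position: [0.5116, -0.1609, 0.334]
tcp_rot: [[0.37, 0.929, 0.006], [0.929, -0.37, -0.008], [-0.005, 0.009, -1.0]]
force: [0.6, -0.6, 0.6]
opening: 0.998
```

Request:
{"method": "send_rows", "body": {"motion": [[[27,7,0],-0.12],[[26,10,0],-0.12],[[24,13,0],-0.12],[[22,16,0],-0.12],[[0,0,0],0]]}}

```text
time_s: 4.33
position: [0.5812, -0.0625, 0.3342]
tcp_rot: [[-0.128, 0.992, 0.009], [0.992, 0.128, -0.006], [-0.008, 0.009, -1.0]]
force: [0.2, -0.2, -0.1]
opening: 1.001
```

```bash
cat > w.py <<'E'
from h import *
import sys
c=capture("wrist");cv2.imwrite("pics/"+sys.argv[1]+".png",c["image"])
s=bot.read_state();print(s["time_s"],np.round(s["position"],4),np.degrees(np.arctan2(s["tcp_rot"][1][0],s["tcp_rot"][0][0])).round(1),np.round(s["joint_positions"],0))
for t,z in (("mug",0),("mug_loop",.049)):
    print(t,[(np.round(q["xy"]).tolist(),round(q["p"],2),np.round(onz(c,q["xy"],z)[:2],4).tolist()) for q in place_of("wrist",t)[:3]])
E
python3 w.py w1; python3 plan.py 0.58 -0.098 .30 92
```

```text
4.3833 [ 0.5799 -0.0641  0.3341] 97.1 [ -17.   21.   80.   -0.   79. -114.]
mug [([295.0, 202.0], 0.65, [0.6553, -0.0889])]
mug_loop [([298.0, 180.0], 0.75, [0.6091, -0.0861])]
t 4.4833 from [ 0.5785 -0.0663  0.334 ] yaw 96.9 n 2 tilt [ 0.006 -0.009 -1.   ] j [ -17.   21.   80.   -0.   79. -114.]
[[[-16,-1,17],0.043],[[-16,0,17],0.043]]
```

```bash
python3 -c "
import cv2
a=cv2.imread('pics/w1.png')[140:250,240:360];cv2.imwrite('pics/w1c.png',cv2.resize(a,None,fx=5,fy=5,interpolation=2))"
python3 - <<'E'
from h import *
c=capture("wrist")
# old pic pose differs slightly; use approx
for xy in ((299,158),(298,175),(296,195)): print(onz(c,xy,.08))
E
```

```text
[ 0.57132375 -0.09197258  0.08      ]
[ 0.59263624 -0.09094708  0.08      ]
[ 0.61857932 -0.09073865  0.08      ]
```

```bash
python3 plan.py 0.570 -0.091 .14 90
```

```text
t 4.5333 from [ 0.5783 -0.0669  0.3341] yaw 96.8 n 5 tilt [ 0.006 -0.009 -1.   ] j [ -17.   20.   80.   -0.   79. -114.]
[[[-5,-2,39],0.024],[[-5,-2,39],0.024],[[-5,-2,39],0.024],[[-5,-2,39],0.024],[[-5,-2,39],0.024]]
```

Request:
{"method": "send_rows", "body": {"motion": [[[-5,-2,39],0.024],[[-5,-2,39],0.024],[[-5,-2,39],0.024],[[-5,-2,39],0.024],[[-5,-2,36],0.024]], "gripper": 0.45}}

```text
time_s: 4.95
position: [0.5793, -0.1043, 0.1498]
tcp_rot: [[0.018, 0.999, 0.036], [1.0, -0.017, -0.021], [-0.02, 0.036, -0.999]]
force: [0.6, 0.5, -1.0]
opening: 0.702
```

```bash
python3 w.py w2;python3 plan.py 0.573 -0.091 .031 90 30
```

```text
5.0 [ 0.5743 -0.104   0.1424] 88.9 [ -21.   32.   94.   -1.   52. -110.]
mug [([335.0, 254.0], 0.6, [0.6556, -0.0906])]
mug_loop [([339.0, 231.0], 0.73, [0.6109, -0.0886])]
t 5.1 from [ 0.5775 -0.1034  0.1487] yaw 89.1 n 4 tilt [ 0.028 -0.018 -0.999] j [ -21.   32.   93.   -0.   53. -110.]
[[[3,-1,29],-0.004],[[3,-1,29],-0.004],[[3,-1,29],-0.004],[[3,-1,29],-0.004]]
```

Request:
{"method": "send_rows", "body": {"motion": [[[3,-1,20],0],[[3,-1,24],0],[[3,-1,24],0],[[3,0,24],0],[[2,0,24],0]]}}

```text
time_s: 5.52
position: [0.5831, -0.0977, 0.0496]
tcp_rot: [[0.024, 0.999, 0.043], [0.999, -0.023, -0.027], [-0.026, 0.044, -0.999]]
force: [-8.0, -0.9, 5.5]
opening: 0.551
```

```bash
python3 w.py w3;python3 plan.py 0.574 -0.089 .031 90 30
```

```text
5.5667 [ 0.5818 -0.0969  0.0456] 88.6 [ -20.   41.   97.   -1.   40. -108.]
mug [([334.0, 314.0], 0.61, [0.6579, -0.0889])]
mug_loop [([336.0, 292.0], 0.82, [0.6085, -0.0883])]
t 5.6667 from [ 0.5829 -0.0971  0.0476] yaw 88.6 n 1 tilt [ 0.041 -0.025 -0.999] j [ -20.   41.   96.   -1.   40. -108.]
[[[8,-9,17],-0.024]]
```

Request:
{"method": "send_rows", "body": {"motion": [[[2,-5,0],0],[[2,-4,3],0],[[2,0,5],0],[[1,0,5],0],[[0,0,4],0]]}}

```text
time_s: 6.08
position: [0.5854, -0.0937, 0.0404]
tcp_rot: [[0.024, 0.997, 0.067], [0.999, -0.022, -0.034], [-0.032, 0.068, -0.997]]
force: [-0.1, 0.6, -0.2]
opening: 0.549
```

```bash
python3 w.py w4;python3 plan.py 0.574 -0.089 .031 90 30; python3 -c "
from h import *
print(bot.read_state()['force'])"
```

```text
6.1333 [ 0.5853 -0.0936  0.0397] 88.6 [ -20.   41.   98.   -1.   37. -108.]
mug [([327.0, 316.0], 0.86, [0.6571, -0.0896])]
mug_loop [([330.0, 298.0], 0.67, [0.6082, -0.0871])]
t 6.2333 from [ 0.5844 -0.0935  0.0394] yaw 88.6 n 1 tilt [ 0.064 -0.033 -0.997] j [ -20.   41.   98.   -1.   37. -108.]
[[[4,-11,8],-0.024]]
[0.02597425 0.91948439 0.41177747]
```

Request:
{"method": "send_rows", "body": {"motion": [[[3,-2,0],0],[[0,0,0],0],[[0,0,0],0],[[0,0,0],0],[[0,0,0],0]], "gripper": 1}}

```text
time_s: 6.65
position: [0.5827, -0.0904, 0.039]
tcp_rot: [[0.024, 0.998, 0.064], [0.999, -0.022, -0.033], [-0.032, 0.065, -0.997]]
force: [0.6, -0.2, 0.0]
opening: 0.253
```

Request:
{"method": "send_rows", "body": {"motion": [[[0,0,0],0],[[0,0,0],0],[[0,0,0],0],[[0,0,0],0],[[0,0,0],0]]}}

```text
time_s: 7.07
position: [0.5828, -0.0905, 0.0391]
tcp_rot: [[0.024, 0.998, 0.065], [0.999, -0.022, -0.033], [-0.032, 0.066, -0.997]]
force: [-0.6, -0.3, 0.1]
opening: 0.106
```

```bash
python3 w.py w5; python3 -c "
from h import *
s=bot.read_state();print(s['force'],s['opening'],s['tcp_rot'])"
```

```text
7.1167 [ 0.5829 -0.0905  0.0391] 88.6 [ -19.   41.   98.   -1.   37. -107.]
mug [([323.0, 322.0], 0.71, [0.6581, -0.0895])]
mug_loop []
[-0.44616615 -0.10013757  0.75375059] 0.10369371221994562 [[ 0.02448475  0.99759991  0.06476812]
 [ 0.99919714 -0.02236593 -0.03323925]
 [-0.03171087  0.06552997 -0.9973466 ]]
```

```bash
cat > plan.py <<'E'
import sys
from h import *
from scipy.spatial.transform import Rotation as Ro
# plan.py x y z yawdeg(tool x axis heading) [step mm]
def plan(x,y,z,yaw,step=40.,s=None,show=True):
    s=s or bot.read_state(); R=np.array(s["tcp_rot"]);p=np.array(s["position"])
    cur=np.degrees(np.arctan2(R[1,0],R[0,0])); d=(yaw-cur+180)%360-180
    T=np.array([x,y,z]); D=np.linalg.norm(T-p)*1000
    n=max(1,int(np.ceil(max(D/step,abs(d)/7.0))))
    rows=[]
    for i in range(n):
        Ri=R@Ro.from_euler("z",-d*i/n,degrees=True).as_matrix()
        v=Ri.T@((T-p)*1000/n)
        rows.append([[round(float(k)) for k in v],round(-float(np.radians(d/n)),3)])
    if show:
        print("t",round(s["time_s"],2),"from",p.round(4),"yaw",round(cur,1),"n",n,"tilt",R[:,2].round(3),"j",np.round(s["joint_positions"],0),"F",np.round(s["force"],1),"op",round(s["opening"],2))
        for k in range(0,n,5): print(str(rows[k:k+5]).replace(" ",""))
    return rows
if __name__=="__main__":
    a=[float(v) for v in sys.argv[1:]]; plan(*a)
E
python3 plan.py .51 -.085 .041 89 15
```

```text
t 7.22 from [ 0.5828 -0.0905  0.0391] yaw 88.6 n 5 tilt [ 0.065 -0.033 -0.997] j [ -19.   41.   98.   -1.   37. -107.] F [-0.4 -0.1  0.8] op 0.1
[[[1,-15,-1],-0.001],[[1,-15,-1],-0.001],[[1,-15,-1],-0.001],[[1,-15,-1],-0.001],[[1,-15,-1],-0.001]]
```

Request:
{"method": "send_rows", "body": {"motion": [[[1,-10,-2],0],[[1,-15,-1],0],[[1,-15,-1],0],[[1,-15,-1],0],[[1,-15,-1],0]]}}

```text
time_s: 7.63
position: [0.5147, -0.0848, 0.0397]
tcp_rot: [[0.023, 0.997, 0.07], [0.999, -0.021, -0.036], [-0.034, 0.071, -0.997]]
force: [0.2, -0.4, -1.4]
opening: 0.107
```

```bash
python3 plan.py .43 -.045 .041 89 15
cat > ss.py <<'E'
from h import *
import sys
x0,y0,w,h,f=[float(v) for v in sys.argv[3:8]]
c=capture(sys.argv[1]);b=c["image"][int(y0):int(y0+h),int(x0):int(x0+w)]
cv2.imwrite("pics/"+sys.argv[2]+".png",cv2.resize(b,None,fx=f,fy=f,interpolation=2))
E
python3 ss.py side s1 260 120 200 200 3
```

```text
t 7.63 from [ 0.5147 -0.0848  0.0397] yaw 88.7 n 7 tilt [ 0.07  -0.036 -0.997] j [ -21.   39.  108.   -1.   29. -109.] F [ 0.2 -0.4 -1.4] op 0.11
[[[5,-12,-1],-0.001],[[5,-12,-1],-0.001],[[5,-12,-1],-0.001],[[5,-12,-1],-0.001],[[5,-12,-1],-0.001]]
[[[5,-12,-1],-0.001],[[5,-12,-1],-0.001]]
```

Request:
{"method": "send_rows", "body": {"motion": [[[5,-12,-1],0],[[5,-12,-1],0],[[5,-12,-1],0],[[5,-12,-1],0],[[5,-12,-1],0]]}}

```text
time_s: 8.1
position: [0.454, -0.059, 0.0398]
tcp_rot: [[0.026, 0.997, 0.072], [0.999, -0.023, -0.037], [-0.035, 0.073, -0.997]]
force: [0.3, -0.1, -0.5]
opening: 0.105
```

```bash
python3 plan.py .43 -.045 .041 89 15; python3 w.py w6; python3 ss.py scene s2 230 100 220 160 3
```

```text
t 8.1 from [ 0.454  -0.059   0.0398] yaw 88.5 n 2 tilt [ 0.072 -0.037 -0.997] j [ -21.   37.  117.   -1.   21. -108.] F [ 0.3 -0.1 -0.5] op 0.1
[[[7,-12,-2],-0.004],[[7,-12,-2],-0.004]]
8.15 [ 0.4499 -0.0572  0.0395] 88.5 [ -21.   37.  118.   -1.   22. -108.]
mug [([319.0, 320.0], 0.9, [0.5296, -0.0609]), ([538.0, 32.0], 0.68, [0.3516, 0.0547]), ([321.0, 305.0], 0.15, [0.5168, -0.0592])]
mug_loop [([319.0, 305.0], 0.94, [0.4807, -0.0583])]
```

Request:
{"method": "send_rows", "body": {"motion": [[[6,-10,-1],0],[[6,-10,-1],0],[[0,0,0],0],[[0,0,1],0],[[0,0,0],0]]}}

```text
time_s: 8.72
position: [0.4371, -0.0472, 0.0389]
tcp_rot: [[0.026, 0.997, 0.077], [0.999, -0.023, -0.039], [-0.037, 0.078, -0.996]]
force: [-0.7, -1.1, 0.9]
opening: 0.103
```

Request:
{"method": "send_rows", "body": {"motion": [[[0,0,0],0],[[0,0,0],0],[[0,0,0],0],[[0,0,0],0],[[0,0,0],0]], "gripper": 0.6}}

```text
time_s: 9.13
position: [0.4397, -0.0483, 0.0394]
tcp_rot: [[0.026, 0.996, 0.081], [0.999, -0.023, -0.04], [-0.038, 0.082, -0.996]]
force: [0.4, 0.3, -0.2]
opening: 0.363
```

```bash
python3 w.py w7; python3 plan.py .42 -.044 .25 89 35
```

```text
9.1833 [ 0.4398 -0.0483  0.0394] 88.5 [ -20.   36.  120.   -2.   19. -107.]
mug [([509.0, 62.0], 0.78, [0.3516, 0.0524]), ([321.0, 316.0], 0.76, [0.5121, -0.0489])]
mug_loop [([320.0, 302.0], 0.85, [0.4644, -0.0467])]
t 9.28 from [ 0.4395 -0.0482  0.0393] yaw 88.5 n 7 tilt [ 0.081 -0.04  -0.996] j [ -20.   36.  120.   -2.   19. -107.] F [-0.3  0.7  0.5] op 0.39
[[[-1,0,-30],-0.001],[[-1,0,-30],-0.001],[[-1,0,-30],-0.001],[[-1,0,-30],-0.001],[[-1,0,-30],-0.001]]
[[[-1,0,-30],-0.001],[[-1,0,-30],-0.001]]
```

Request:
{"method": "send_rows", "body": {"motion": [[[-1,0,-30],0],[[-1,0,-30],0],[[-1,0,-30],0],[[-1,5,-30],0],[[-1,10,-20],0]], "gripper": 0}}

```text
time_s: 9.7
position: [0.4368, -0.0461, 0.1775]
tcp_rot: [[0.027, 0.998, 0.058], [0.999, -0.025, -0.031], [-0.03, 0.059, -0.998]]
force: [0.4, 0.4, -0.9]
opening: 0.691
```

```bash
python3 w.py w8; python3 plan.py .512 -.049 .17 89 25
```

```text
9.75 [ 0.442  -0.0476  0.1809] 88.5 [ -20.   19.  113.   -1.   44. -108.]
mug [([431.0, 75.0], 0.66, [0.3495, 0.056]), ([319.0, 235.0], 0.59, [0.5087, -0.0511])]
mug_loop [([393.0, 38.0], 0.67, [0.3231, 0.0113]), ([324.0, 212.0], 0.56, [0.4645, -0.0442])]
t 9.85 from [ 0.4394 -0.0469  0.1771] yaw 88.5 n 3 tilt [ 0.063 -0.033 -0.997] j [ -20.   19.  113.   -1.   44. -108.] F [-0.6 -0.1 -0.6] op 0.83
[[[0,24,4],-0.003],[[0,24,4],-0.003],[[0,24,4],-0.003]]
```

Request:
{"method": "send_rows", "body": {"motion": [[[0,18,8],0],[[0,18,12],0],[[0,18,15],0],[[0,14,15],0],[[0,0,0],0]]}}

```text
time_s: 10.27
position: [0.5057, -0.0483, 0.1245]
tcp_rot: [[0.027, 0.998, 0.052], [0.999, -0.025, -0.03], [-0.028, 0.052, -0.998]]
force: [0.6, 0.4, -0.5]
opening: 1.001
```

```bash
python3 w.py w9; python3 plan.py .511 -.049 .05 89 25
```

```text
10.3167 [ 0.504  -0.0479  0.125 ] 88.5 [ -18.   29.  107.   -1.   41. -105.]
mug [([320.0, 192.0], 0.88, [0.5121, -0.0497]), ([426.0, 327.0], 0.38, [0.6527, 0.0512])]
mug_loop [([321.0, 145.0], 0.8, [0.4639, -0.0463]), ([354.0, 294.0], 0.63, [0.5824, -0.0233])]
t 10.42 from [ 0.5032 -0.0478  0.1267] yaw 88.5 n 4 tilt [ 0.051 -0.03  -0.998] j [ -18.   29.  107.   -1.   41. -105.] F [-0.6  0.4 -0.6] op 1.0
[[[0,1,19],-0.002],[[0,1,19],-0.002],[[0,1,19],-0.002],[[0,1,19],-0.002]]
```

Request:
{"method": "send_rows", "body": {"motion": [[[0,1,19],0],[[0,1,19],0],[[0,1,19],0],[[0,1,17],0],[[0,0,0],0]]}}

```text
time_s: 10.83
position: [0.5065, -0.0495, 0.0548]
tcp_rot: [[0.027, 0.998, 0.052], [0.999, -0.025, -0.03], [-0.029, 0.052, -0.998]]
force: [0.1, 0.3, 0.7]
opening: 0.999
```

Request:
{"method": "send_rows", "body": {"motion": [[[0,0,0],0],[[0,0,0],0],[[0,0,0],0],[[0,0,0],0],[[0,0,0],0]], "gripper": 1}}

```text
time_s: 11.25
position: [0.5046, -0.0493, 0.0588]
tcp_rot: [[0.027, 0.998, 0.053], [0.999, -0.026, -0.031], [-0.029, 0.053, -0.998]]
force: [0.0, 0.2, -0.2]
opening: 0.754
```

```bash
python3 w.py w10; python3 plan.py .49 .0 .27 75 30
```

```text
11.3 [ 0.5046 -0.0493  0.0588] 88.4 [ -18.   36.  109.   -1.   32. -105.]
mug [([322.0, 223.0], 0.59, [0.5135, -0.048])]
mug_loop [([318.0, 167.0], 0.86, [0.4633, -0.0478])]
t 11.4 from [ 0.5045 -0.0493  0.0583] yaw 88.4 n 8 tilt [ 0.052 -0.031 -0.998] j [ -18.   36.  109.   -1.   32. -105.] F [ 1.2  0.2 -1.9] op 0.75
[[[5,-1,-27],0.029],[[5,-1,-27],0.029],[[5,-1,-27],0.029],[[5,-1,-27],0.029],[[5,-1,-27],0.029]]
[[[5,-1,-27],0.029],[[5,-1,-27],0.029],[[5,-2,-27],0.029]]
```

Request:
{"method": "send_rows", "body": {"motion": [[[0,0,-15],0],[[0,0,-27],0],[[0,0,-30],0],[[0,0,-30],0],[[0,0,-30],0]]}}

```text
time_s: 11.82
position: [0.4923, -0.0439, 0.1878]
tcp_rot: [[0.027, 0.999, 0.033], [0.999, -0.027, -0.025], [-0.024, 0.034, -0.999]]
force: [1.1, -0.7, -1.4]
opening: 0.753
```

```bash
python3 plan.py .44 .25 .285 -5 40; python3 ss.py scene s3 230 100 220 160 3
```

```text
t 11.82 from [ 0.4923 -0.0439  0.1878] yaw 88.4 n 14 tilt [ 0.033 -0.025 -0.999] j [ -18.   22.  104.   -1.   51. -105.] F [ 1.1 -0.7 -1.4] op 0.75
[[[21,-4,-8],0.116],[[20,-6,-8],0.116],[[19,-9,-8],0.116],[[18,-11,-8],0.116],[[17,-13,-8],0.116]]
[[[15,-15,-8],0.116],[[13,-16,-8],0.116],[[11,-18,-8],0.116],[[9,-19,-8],0.116],[[7,-20,-8],0.116]]
[[[4,-21,-8],0.116],[[2,-21,-8],0.116],[[0,-21,-8],0.116],[[-3,-21,-8],0.116]]
```

Lifted with the mug. Move over to the stand.

Request:
{"method": "send_rows", "body": {"motion": [[[21,-4,-8],0.116],[[20,-6,-8],0.116],[[19,-9,-8],0.116],[[18,-11,-8],0.116],[[17,-13,-8],0.116]]}}

```text
time_s: 12.28
position: [0.4791, 0.0601, 0.2336]
tcp_rot: [[0.596, 0.801, 0.052], [0.803, -0.595, -0.032], [0.005, 0.061, -0.998]]
force: [0.6, 0.1, -2.2]
opening: 0.749
```

Request:
{"method": "send_rows", "body": {"motion": [[[15,-15,-8],0.116],[[13,-16,-8],0.116],[[11,-18,-8],0.116],[[9,-19,-8],0.116],[[7,-20,-8],0.116]]}}

```text
time_s: 12.7
position: [0.4595, 0.1706, 0.2696]
tcp_rot: [[0.948, 0.315, 0.048], [0.316, -0.948, -0.032], [0.036, 0.046, -0.998]]
force: [1.0, 0.4, -1.4]
opening: 0.749
```

```bash
python3 plan.py .44 .25 .285 -5 40
```

```text
t 12.7 from [0.4595 0.1706 0.2696] yaw 18.5 n 4 tilt [ 0.048 -0.032 -0.998] j [ 9. 16. 99. -3. 63. -9.] F [ 1.   0.4 -1.4] op 0.75
[[[2,-20,-5],0.102],[[0,-20,-5],0.102],[[-2,-20,-5],0.102],[[-4,-20,-5],0.102]]
```

Request:
{"method": "send_rows", "body": {"motion": [[[0,-18,-5],0.102],[[-3,-18,-5],0.102],[[-5,-18,-5],0.102],[[-6,-16,-5],0.102],[[0,0,0],0]]}}

```text
time_s: 13.12
position: [0.4299, 0.2455, 0.2867]
tcp_rot: [[0.993, -0.108, 0.049], [-0.107, -0.994, -0.03], [0.051, 0.024, -0.998]]
force: [0.3, 1.1, -1.5]
opening: 0.75
```

```bash
cat > v.py <<'E'
from h import *
import sys
n=sys.argv[1]
A=capture("scene");cv2.imwrite(f"pics/{n}a.png",cv2.resize(A["image"][200:360,340:540],None,fx=3,fy=3,interpolation=2))
W=capture("wrist");cv2.imwrite(f"pics/{n}w.png",W["image"])
B=capture("side");cv2.imwrite(f"pics/{n}b.png",cv2.resize(B["image"][180:340,150:350],None,fx=3,fy=3,interpolation=2))
for c,k in ((A,"scene"),(W,"wrist"),(B,"side")):
  for t,z in (("mug_loop",.2),("hook_mid",.25)):
    print(k,t,[(np.round(q["xy"]).tolist(),round(q["p"],2),np.round(onz(c,q["xy"],z)[:2],4).tolist()) for q in place_of(k,t)[:2]])
E
python3 v.py v1; python3 plan.py .44 .25 .285 -5 40
```

```text
scene mug_loop [([378.0, 159.0], 0.87, [0.3814, 0.034]), ([212.0, 202.0], 0.58, [0.8005, -0.2071])]
scene hook_mid [([424.0, 291.0], 0.82, [0.5885, 0.3651])]
wrist mug_loop [([320.0, 168.0], 0.79, [0.4383, 0.268])]
wrist hook_mid []
side mug_loop [([397.0, 289.0], 0.78, [0.2636, 0.0969]), ([284.0, 270.0], 0.69, [0.4827, 0.2529])]
side hook_mid [([214.0, 258.0], 0.6, [0.5861, 0.3704]), ([410.0, 234.0], 0.4, [0.3256, -0.0144])]
t 13.57 from [0.4313 0.2423 0.2861] yaw -6.2 n 1 tilt [ 0.048 -0.032 -0.998] j [18. 15. 97. -3. 66. 25.] F [ 1.  -0.1 -1.3] op 0.75
[[[8,-9,1],-0.02]]
```

```bash
cat > k.py <<'E'
from h import *
A=capture("scene");B=capture("side");W=capture("wrist")
def tri(c1,a,c2,b):
    o1,d1=ray(c1,a);o2,d2=ray(c2,b)
    s=np.linalg.lstsq(np.stack([d1,-d2],1),o2-o1,rcond=None)[0]
    p,q=o1+d1*s[0],o2+d2*s[1]; return ((p+q)/2).round(4),np.linalg.norm(p-q).round(4)
print("tip",tri(A,(444.3,274.7),B,(225.7,269.3)))
for c,l in((A,((415,304.3),(427,292.3),(438,281.3))),(B,((206,247.5),(214.5,258),(222.5,268.5)))):
    print([onz(c,x,.25)[:2].round(4).tolist() for x in l])
print("loop",tri(W,(320,168),B,(284,270)))
Rg=np.array([[0.027,0.998,0.053],[0.999,-0.026,-0.031],[-0.029,0.053,-0.998]]);pg=np.array([.5046,-.0493,.0588])
a=np.radians(-1.5);Rm=np.array([[np.cos(a),-np.sin(a),0],[np.sin(a),np.cos(a),0],[0,0,1]]);pm=np.array([.512,-.049,0])
rel=Rg.T@Rm;relp=Rg.T@(pm-pg)
s=bot.read_state();R=np.array(s["tcp_rot"]);p=np.array(s["position"])
RM=R@rel;PM=p+R@relp
print("mugR",RM.round(3).tolist(),"loop",(PM+RM@[-.0515,0,.049]).round(4),"topbar",(PM+RM@[-.0515,0,.078]).round(4),"origin",PM.round(4),"tcp",p.round(4))
np.savez("rel.npz",rel=rel,relp=relp)
E
python3 k.py
```

```text
tip (array([0.5278, 0.3729, 0.2677]), np.float64(0.0016))
[[0.6289, 0.3702], [0.5861, 0.3724], [0.5462, 0.3744]]
[[0.6274, 0.3679], [0.5863, 0.3694], [0.5479, 0.3718]]
loop (array([0.4366, 0.2803, 0.2708]), np.float64(0.0015))
mugR [[-0.105, 0.991, -0.082], [-0.994, -0.106, -0.018], [-0.027, 0.081, 0.996]] loop [0.4372 0.2866 0.2777] topbar [0.4348 0.2861 0.3066] origin [0.4358 0.2363 0.2275] tcp [0.4313 0.2426 0.2862]
```

```bash
python3 plan.py .464 .332 .275 -3 22
```

```text
t 13.72 from [0.4313 0.2426 0.2862] yaw -6.1 n 5 tilt [ 0.048 -0.032 -0.998] j [18. 15. 97. -3. 66. 25.] F [-0.1  0.4 -2.2] op 0.75
[[[4,-19,2],-0.011],[[5,-18,2],-0.011],[[5,-18,2],-0.011],[[5,-18,2],-0.011],[[5,-18,2],-0.011]]
```

Request:
{"method": "send_rows", "body": {"motion": [[[4,-19,2],-0.011],[[5,-18,2],-0.011],[[5,-18,2],-0.011],[[5,-18,2],-0.011],[[5,-18,2],-0.011]]}}

```text
time_s: 14.13
position: [0.464, 0.3299, 0.2749]
tcp_rot: [[0.997, -0.056, 0.047], [-0.055, -0.998, -0.034], [0.049, 0.032, -0.998]]
force: [-0.1, -0.2, -1.3]
opening: 0.749
```

```bash
sed -i '/^print("tip"/,/^    print(\[onz/d' k.py; sed -i '/^Rg=/,/^rel=Rg/d;s/np.savez.*//' k.py; sed -i 's/^print("loop".*/r=np.load("rel.npz");rel=r["rel"];relp=r["relp"]/' k.py; python3 k.py; python3 v.py v2; python3 plan.py .464 .332 .275 -3 22
```

```text
mugR [[-0.052, 0.995, -0.078], [-0.998, -0.053, -0.017], [-0.022, 0.078, 0.997]] loop [0.4673 0.3741 0.2658] topbar [0.465  0.3736 0.2947] origin [0.4685 0.3235 0.2158] tcp [0.4638 0.3299 0.2746]
scene mug_loop [([215.0, 202.0], 0.9, [0.7952, -0.2005]), ([378.0, 162.0], 0.81, [0.3877, 0.0401])]
scene hook_mid [([426.0, 290.0], 0.67, [0.5846, 0.3673])]
wrist mug_loop [([320.0, 169.0], 0.68, [0.4692, 0.3547])]
wrist hook_mid [([528.0, 146.0], 0.69, [0.583, 0.3707])]
side mug_loop [([396.0, 288.0], 0.83, [0.2648, 0.0966]), ([242.0, 285.0], 0.81, [0.5131, 0.3512])]
side hook_mid [([216.0, 259.0], 0.91, [0.5816, 0.3677]), ([307.0, 238.0], 0.68, [0.4869, 0.1736])]
t 14.73 from [0.4635 0.3289 0.2753] yaw -3.2 n 1 tilt [ 0.047 -0.034 -0.998] j [26. 22. 87. -3. 69. 30.] F [-0.4 -0.3 -1.4] op 0.75
[[[0,-3,0],-0.003]]
```

```bash
cat >> k.py <<'E'
print("tri loop",tri(W,(320,169),B,(242,285)))
print("loop@.266",onz(W,(320,169),.266).round(4),"tip@.27",onz(W,(448,150),.27).round(4),"hookroot@.25",onz(W,(610,146),.25).round(4))
print("handle outer edge @.295",onz(W,(318,108),.295).round(4),onz(W,(318,222),.295).round(4))
print("side tip y/z",tri(W,(446,151),B,(225.7,269.3)))
E
python3 k.py
```

```text
mugR [[-0.054, 0.995, -0.079], [-0.998, -0.054, -0.017], [-0.022, 0.078, 0.997]] loop [0.4672 0.3733 0.2664] topbar [0.4649 0.3728 0.2953] origin [0.4683 0.3227 0.2165] tcp [0.4636 0.3291 0.2752]
tri loop (array([0.4665, 0.3696, 0.2708]), np.float64(0.0))
loop@.266 [0.4667 0.3686 0.266 ] tip@.27 [0.5303 0.3748 0.27  ] hookroot@.25 [0.6307 0.3676 0.25  ]
handle outer edge @.295 [0.4659 0.3993 0.295 ] [0.4633 0.3511 0.295 ]
side tip y/z (array([0.5329, 0.3716, 0.2609]), np.float64(0.0024))
```

```bash
python3 plan.py .500 .332 .269 -3 10;  python3 plan.py .580 .3315 .269 -3 15
```

```text
t 14.88 from [0.4636 0.3291 0.2752] yaw -3.2 n 4 tilt [ 0.047 -0.034 -0.998] j [26. 22. 87. -3. 69. 30.] F [-0.3  0.5 -0.6] op 0.75
[[[9,-1,2],-0.001],[[9,-1,2],-0.001],[[9,-1,2],-0.001],[[9,-1,2],-0.001]]
t 14.88 from [0.4636 0.3291 0.2752] yaw -3.2 n 8 tilt [ 0.047 -0.034 -0.998] j [26. 22. 87. -3. 69. 30.] F [-0.3  0.5 -0.6] op 0.75
[[[14,-1,1],-0.0],[[14,-1,1],-0.0],[[14,-1,1],-0.0],[[14,-1,1],-0.0],[[14,-1,1],-0.0]]
[[[14,-1,1],-0.0],[[14,-1,1],-0.0],[[14,-1,1],-0.0]]
```

Request:
{"method": "send_rows", "body": {"motion": [[[7,-2,2],0],[[7,-1,2],0],[[7,-1,2],0],[[7,-1,2],0],[[7,0,1],0]]}}

```text
time_s: 15.3
position: [0.5017, 0.3324, 0.2673]
tcp_rot: [[0.997, -0.056, 0.047], [-0.054, -0.998, -0.034], [0.049, 0.031, -0.998]]
force: [-0.0, -0.9, -2.1]
opening: 0.749
```

```bash
python3 k.py | head -1; python3 v.py v3|grep wrist; python3 plan.py .580 .3315 .269 -3 15
```

```text
mugR [[-0.053, 0.995, -0.079], [-0.998, -0.054, -0.017], [-0.022, 0.078, 0.997]] loop [0.5052 0.3762 0.2586] topbar [0.5029 0.3757 0.2875] origin [0.5063 0.3257 0.2086] tcp [0.5015 0.3321 0.2674]
wrist mug_loop [([319.0, 167.0], 0.6, [0.5061, 0.3606])]
wrist hook_mid [([466.0, 160.0], 0.81, [0.5828, 0.3699])]
t 15.9 from [0.5005 0.3323 0.268 ] yaw -3.1 n 6 tilt [ 0.048 -0.034 -0.998] j [24. 25. 84. -3. 70. 29.] F [ 0.2  0.4 -1. ] op 0.75
[[[13,-1,0],-0.0],[[13,-1,0],-0.0],[[13,-1,0],-0.0],[[13,-1,0],-0.0],[[13,-1,0],-0.0]]
[[[13,-1,0],-0.0]]
```

Request:
{"method": "send_rows", "body": {"motion": [[[8,0,0],0],[[8,0,0],0],[[8,0,0],0],[[8,0,0],0],[[8,0,0],0]]}}

```text
time_s: 16.32
position: [0.5428, 0.3303, 0.2706]
tcp_rot: [[0.997, -0.054, 0.048], [-0.053, -0.998, -0.034], [0.05, 0.031, -0.998]]
force: [0.0, -0.7, -2.0]
opening: 0.753
```

```bash
python3 k.py | head -1; python3 v.py v4|grep wrist; python3 plan.py .580 .3315 .269 -3 15
```

```text
mugR [[-0.052, 0.995, -0.079], [-0.998, -0.053, -0.018], [-0.023, 0.079, 0.997]] loop [0.5461 0.3743 0.2616] topbar [0.5438 0.3738 0.2905] origin [0.5473 0.3238 0.2116] tcp [0.5425 0.3301 0.2703]
wrist mug_loop [([317.0, 168.0], 0.6, [0.5452, 0.3581])]
wrist hook_mid [([392.0, 159.0], 0.69, [0.5843, 0.3704])]
t 16.92 from [0.5412 0.3305 0.2707] yaw -3.0 n 3 tilt [ 0.048 -0.034 -0.998] j [23. 28. 79. -3. 72. 27.] F [ 0.8 -0.5 -1.5] op 0.75
[[[13,-1,1],0.0],[[13,-1,1],0.0],[[13,-1,1],0.0]]
```

Request:
{"method": "send_rows", "body": {"motion": [[[9,0,0],0],[[9,0,0],0],[[9,2,2],0],[[9,2,3],0],[[3,2,3],0]]}}

```text
time_s: 17.33
position: [0.5842, 0.3225, 0.2657]
tcp_rot: [[0.997, -0.052, 0.051], [-0.05, -0.998, -0.033], [0.053, 0.03, -0.998]]
force: [0.0, 0.5, -1.9]
opening: 0.753
```

```bash
python3 k.py | head -1; python3 v.py v5|grep wrist; python3 plan.py .580 .327 .243 -3 5
```

```text
mugR [[-0.049, 0.995, -0.079], [-0.998, -0.05, -0.018], [-0.023, 0.078, 0.997]] loop [0.5854 0.3664 0.2562] topbar [0.5831 0.3659 0.2851] origin [0.5867 0.3159 0.2062] tcp [0.5819 0.3222 0.2649]
wrist mug_loop [([320.0, 168.0], 0.83, [0.5873, 0.3515])]
wrist hook_mid [([318.0, 150.0], 0.95, [0.5839, 0.3708])]
t 17.93 from [0.5815 0.3231 0.2661] yaw -2.8 n 5 tilt [ 0.049 -0.033 -0.998] j [21. 30. 74. -3. 73. 24.] F [-0.3  0.  -1.8] op 0.75
[[[-1,-1,5],0.001],[[-1,-1,5],0.001],[[-1,-1,5],0.001],[[-1,-1,5],0.001],[[-1,-1,5],0.001]]
```

Request:
{"method": "send_rows", "body": {"motion": [[[0,0,5],0],[[0,0,5],0],[[0,0,5],0],[[0,0,5],0],[[0,0,4],0]]}}

```text
time_s: 18.35
position: [0.5829, 0.3228, 0.2411]
tcp_rot: [[0.997, -0.05, 0.051], [-0.049, -0.998, -0.032], [0.053, 0.029, -0.998]]
force: [0.3, -0.7, -1.6]
opening: 0.752
```

Request:
{"method": "send_rows", "body": {"motion": [[[0,0,2],0],[[0,0,2],0],[[0,0,2],0],[[0,0,2],0],[[0,0,0],0]]}}

```text
time_s: 18.77
position: [0.5839, 0.3241, 0.2331]
tcp_rot: [[0.997, -0.05, 0.053], [-0.049, -0.998, -0.028], [0.054, 0.026, -0.998]]
force: [-0.8, -0.4, 0.9]
opening: 0.739
```

```bash
python3 k.py | head -1; python3 v.py v6|grep wrist; python3 plan.py .580 .327 .243 -3 5
```

```text
mugR [[-0.047, 0.995, -0.084], [-0.998, -0.048, -0.023], [-0.028, 0.084, 0.996]] loop [0.5872 0.3682 0.2248] topbar [0.5848 0.3676 0.2537] origin [0.589  0.318  0.1746] tcp [0.5839 0.324  0.2333]
wrist mug_loop [([317.0, 170.0], 0.9, [0.5865, 0.3585])]
wrist hook_mid [([318.0, 166.0], 0.71, [0.5846, 0.3704])]
t 19.37 from [0.5838 0.3241 0.233 ] yaw -2.8 n 3 tilt [ 0.052 -0.028 -0.998] j [21. 32. 76. -3. 69. 24.] F [-0.4  0.1  1.6] op 0.74
[[[-1,-1,-3],0.001],[[-1,-1,-3],0.001],[[-1,-1,-3],0.001]]
```

Request:
{"method": "send_rows", "body": {"motion": [[[0,0,4],0],[[0,-1,4],0],[[0,-1,4],0],[[0,-1,4],0],[[0,-2,4],0]]}}

```text
time_s: 19.78
position: [0.5876, 0.3329, 0.2142]
tcp_rot: [[0.997, -0.051, 0.06], [-0.05, -0.999, -0.019], [0.061, 0.016, -0.998]]
force: [-0.4, 3.8, 5.4]
opening: 0.701
```

```bash
python3 plan.py .580 .327 .243 -3 5; python3 v.py v7|grep wrist
```

```text
t 19.78 from [0.5876 0.3329 0.2142] yaw -2.9 n 7 tilt [ 0.06  -0.019 -0.998] j [21. 34. 77. -2. 67. 25.] F [-0.4  3.8  5.4] op 0.7
[[[-1,1,-4],0.0],[[-1,1,-4],0.0],[[-1,1,-4],0.0],[[-1,1,-4],0.0],[[-1,1,-4],0.0]]
[[[-1,1,-4],0.0],[[-1,1,-4],0.0]]
wrist mug_loop [([316.0, 190.0], 0.72, [0.5881, 0.3609])]
wrist hook_mid [([311.0, 199.0], 0.97, [0.5841, 0.3705])]
```

Request:
{"method": "send_rows", "body": {"motion": [[[0,0,0],0],[[0,0,0],0],[[0,0,0],0],[[0,0,0],0],[[0,0,0],0]], "gripper": 0}}

```text
time_s: 20.65
position: [0.585, 0.3268, 0.2108]
tcp_rot: [[0.997, -0.051, 0.051], [-0.049, -0.998, -0.032], [0.053, 0.029, -0.998]]
force: [0.5, 0.2, -0.3]
opening: 0.966
```

Request:
{"method": "send_rows", "body": {"motion": [[[0,4,-5],0],[[0,4,-12],0],[[0,2,-25],0],[[0,0,-30],0],[[0,0,-30],0]]}}

```text
time_s: 21.07
position: [0.5742, 0.314, 0.3075]
tcp_rot: [[0.998, -0.052, 0.029], [-0.051, -0.998, -0.044], [0.031, 0.043, -0.999]]
force: [0.6, -0.1, -0.2]
opening: 0.998
```

```bash
python3 plan.py .45 .1 .3 -3 35; python3 v.py v8|grep wrist
```

```text
t 21.07 from [0.5742 0.314  0.3075] yaw -2.9 n 8 tilt [ 0.029 -0.044 -0.999] j [20. 28. 72. -3. 79. 24.] F [ 0.6 -0.1 -0.2] op 1.0
[[[-14,27,2],0.0],[[-14,27,2],0.0],[[-14,27,2],0.0],[[-14,27,2],0.0],[[-14,27,2],0.0]]
[[[-14,27,2],0.0],[[-14,27,2],0.0],[[-14,27,2],0.0]]
wrist mug_loop [([318.0, 107.0], 0.68, [0.5855, 0.3816])]
wrist hook_mid [([321.0, 129.0], 0.9, [0.5847, 0.3693])]
```

Request:
{"method": "send_rows", "body": {"motion": [[[-14,30,2],-0.12],[[-17,28,2],-0.12],[[-20,26,2],-0.12],[[-22,24,2],-0.12],[[-24,22,2],-0.12]], "gripper": 1}}

```text
time_s: 21.93
position: [0.5023, 0.1672, 0.2927]
tcp_rot: [[0.839, 0.544, 0.023], [0.544, -0.838, -0.043], [-0.004, 0.048, -0.999]]
force: [0.6, -0.0, 0.2]
opening: 0.705
```

```bash
cat > bt.py <<'E'
from h import *
import sys
n=sys.argv[1]
C={}
for k in("scene","side"):
    C[k]=c=capture(k);cv2.imwrite(f"pics/{n}_{k}.png",c["image"])
    for t in ("bottle","blank_r","mallet","vise"):
        print(k,t,[(np.round(q["xy"]).tolist(),round(q["p"],2),np.round(onz(c,q["xy"],0)[:2],4).tolist()) for q in place_of(k,t)[:2]])
E
python3 bt.py b1; python3 plan.py .42 -.1 .3 90 35
```

```text
scene bottle [([298.0, 152.0], 0.78, [0.4704, -0.2199]), ([265.0, 111.0], 0.25, [0.4375, -0.4166])]
scene blank_r [([352.0, 251.0], 0.78, [0.5898, 0.1429]), ([282.0, 174.0], 0.44, [0.5635, -0.2019])]
scene mallet [([264.0, 110.0], 0.86, [0.4411, -0.4209])]
scene vise [([233.0, 161.0], 0.87, [0.645, -0.3534]), ([428.0, 308.0], 0.49, [0.5543, 0.4228])]
side bottle [([410.0, 236.0], 0.68, [0.4401, -0.1978])]
side blank_r [([293.0, 270.0], 0.83, [0.5906, 0.1568]), ([376.0, 213.0], 0.75, [0.582, -0.1937])]
side mallet []
side vise [([392.0, 180.0], 0.92, [0.653, -0.3546])]
t 22.43 from [0.5042 0.1691 0.2937] yaw 32.6 n 9 tilt [ 0.025 -0.042 -0.999] j [  8.  18.  91.  -3.  70. -24.] F [-0.4  0.5  0.2] op 0.25
[[[-24,20,0],-0.111],[[-26,17,0],-0.111],[[-28,14,0],-0.111],[[-29,11,0],-0.111],[[-30,8,0],-0.111]]
[[[-31,4,0],-0.111],[[-31,1,0],-0.111],[[-31,-3,0],-0.111],[[-31,-6,0],-0.111]]
```

```bash
cat > fit.py <<'E'
from h import *
import sys
from scipy.optimize import minimize
def fit(files,g=(.45,-.207)):
    # files: list of (camname, png)
    M=[]
    for k,f in files:
        c=capture(k); im=cv2.imread(f); hsv=cv2.cvtColor(im,cv2.COLOR_BGR2HSV)
        q=proj(c,[[g[0],g[1],.07]])[0]
        m=cv2.inRange(hsv,(4,120,30),(18,255,230))
        w=np.zeros_like(m);x,y=q.astype(int);w[max(0,y-45):y+45,max(0,x-32):x+32]=255;m&=w
        n,l,st,ct=cv2.connectedComponentsWithStats(m); 
        if n<2: continue
        i=1+np.argmax(st[1:,4]);M.append((c,(l==i).astype(np.uint8)));print(k,st[i].tolist())
    t=np.linspace(0,2*np.pi,40)
    def cost(p):
        s=0
        for c,m in M:
            P=[[p[0]+.038*np.cos(a),p[1]+.038*np.sin(a),z] for z in(0,.135) for a in t]+[[p[0]+.017*np.cos(a),p[1]+.017*np.sin(a),.17] for a in t]
            q=proj(c,P).astype(np.float32);h=cv2.convexHull(q)
            f=np.zeros((1600,2560),np.uint8);cv2.fillConvexPoly(f,np.round((h+.5)*4*16-8).astype(np.int32),1,shift=4)
            f=cv2.resize(f.astype(np.float32),(640,400),interpolation=cv2.INTER_AREA)
            s+=np.abs(f-m).sum()
        return s
    r=minimize(cost,g,method="Nelder-Mead",options=dict(initial_simplex=[g,(g[0]+.01,g[1]),(g[0],g[1]+.01)],xatol=2e-4,fatol=.5))
    print("bottle",r.x.round(4),r.fun); return r.x
if __name__=="__main__":
    fit([("scene","pics/scene0.png"),("side","pics/side0.png")]);fit([("scene","pics/scene0.png")]);fit([("side","pics/side0.png")])
    c=capture("scene")
    for n,xy,z in(("mallet end",(294,91),.015),("mallet head",(238,128),.02),("head top",(228,112),.026),("screw",(261,150),.08),("screw top",(247,127),.08),("bl corners",(266,170),.035),("",(288,183),.035)): print(n,onz(c,xy,z).round(3))
E
python3 fit.py
python3 -c "
import cv2
a=cv2.imread('pics/scene0.png')[80:200,200:340];cv2.imwrite('pics/c2.png',cv2.resize(a,None,fx=5,fy=5,interpolation=2))"
```

```text
scene [291, 123, 24, 37, 699]
side [399, 193, 29, 47, 1030]
bottle [ 0.4521 -0.211 ] 284.625
scene [291, 123, 24, 37, 699]
bottle [ 0.4511 -0.213 ] 148.5
side [399, 193, 29, 47, 1030]
bottle [ 0.4535 -0.2126] 132.6875
mallet end [ 0.317 -0.394  0.015]
mallet head [ 0.555 -0.423  0.02 ]
head top [ 0.539 -0.49   0.026]
screw [ 0.57 -0.28  0.08]
screw top [ 0.546 -0.373  0.08 ]
bl corners [ 0.597 -0.236  0.035]
 [ 0.578 -0.152  0.035]
```

```bash
python3 plan.py .452 -.212 .27 88 40
```

```text
t 22.68 from [0.5038 0.1685 0.2938] yaw 32.6 n 10 tilt [ 0.025 -0.042 -0.999] j [  8.  18.  91.  -3.  70. -24.] F [ 0.   0.4 -0. ] op 0.04
[[[-25,29,4],-0.097],[[-28,27,4],-0.097],[[-30,24,4],-0.097],[[-32,21,4],-0.097],[[-34,18,4],-0.097]]
[[[-36,14,4],-0.097],[[-37,11,4],-0.097],[[-38,7,4],-0.097],[[-38,3,4],-0.097],[[-38,0,4],-0.097]]
```

Request:
{"method": "send_rows", "body": {"motion": [[[-25,29,0],-0.097],[[-28,27,0],-0.097],[[-30,24,0],-0.097],[[-32,21,0],-0.097],[[-34,18,0],-0.097]], "gripper": 0.3}}

```text
time_s: 23.1
position: [0.4809, -0.0173, 0.3007]
tcp_rot: [[0.47, 0.882, 0.029], [0.883, -0.469, -0.038], [-0.02, 0.043, -0.999]]
force: [0.8, -0.5, 0.1]
opening: 0.338
```

Request:
{"method": "send_rows", "body": {"motion": [[[-36,14,0],-0.097],[[-37,11,0],-0.097],[[-38,7,0],-0.097],[[-38,3,2],-0.097],[[-36,0,2],-0.097]]}}

```text
time_s: 23.52
position: [0.4594, -0.2115, 0.3052]
tcp_rot: [[-0.013, 0.999, 0.033], [0.999, 0.014, -0.04], [-0.04, 0.032, -0.999]]
force: [1.3, 0.1, -0.4]
opening: 0.671
```

```bash
python3 plan.py .452 -.212 .25 88 20
cat > wb.py <<'E'
from h import *
import sys
n=sys.argv[1]
c=capture("wrist");cv2.imwrite(f"pics/{n}.png",c["image"])
hsv=cv2.cvtColor(c["image"],cv2.COLOR_BGR2HSV)
print([(q["xy"],round(q["p"],2),onz(c,q["xy"],0)[:2].round(4).tolist()) for q in place_of("wrist","bottle")[:2]])
E
python3 wb.py x1
```

```text
t 23.52 from [ 0.4594 -0.2115  0.3052] yaw 90.7 n 3 tilt [ 0.033 -0.04  -0.999] j [ -37.   14.   94.   -1.   68. -127.] F [ 1.3  0.1 -0.4] op 0.67
[[[1,-3,18],0.016],[[1,-3,18],0.016],[[1,-3,18],0.016]]
[([328.4, 153.0], 0.71, [0.4577, -0.2083]), ([623.5, 150.2], 0.28, [0.4471, 0.1782])]
```

```bash
python3 - <<'E'
from h import *
c=capture("wrist")
for xy in ((323,180),(303,180),(343,180)): print(onz(c,xy,.2).round(4))
s=bot.read_state();print(np.round(s["position"],4))
E
python3 plan.py .451 -.212 .20 88 20
```

```text
[ 0.4487 -0.2151  0.2   ]
[ 0.4489 -0.2312  0.2   ]
[ 0.4484 -0.1991  0.2   ]
[ 0.4597 -0.2122  0.3048]
t 23.67 from [ 0.4597 -0.2122  0.3048] yaw 90.1 n 6 tilt [ 0.032 -0.04  -0.999] j [ -37.   14.   94.   -1.   68. -127.] F [-0.5  1.1  0.3] op 0.69
[[[1,-2,17],0.006],[[1,-2,17],0.006],[[1,-2,17],0.006],[[1,-2,17],0.006],[[1,-2,17],0.006]]
[[[1,-2,17],0.006]]
```

Request:
{"method": "send_rows", "body": {"motion": [[[0,-2,22],0],[[0,-3,22],0],[[0,-3,22],0],[[0,-3,20],0],[[0,-1,8],0]]}}

```text
time_s: 24.08
position: [0.4535, -0.2128, 0.211]
tcp_rot: [[0.001, 0.999, 0.04], [0.999, 0.0, -0.042], [-0.042, 0.04, -0.998]]
force: [0.1, 0.4, 0.7]
opening: 0.702
```

```bash
python3 wb.py x2;python3 plan.py .451 -.213 .175 88 10
```

```text
[([328.9, 167.2], 0.62, [0.4545, -0.2085])]
t 24.18 from [ 0.454  -0.2132  0.2119] yaw 89.9 n 4 tilt [ 0.041 -0.043 -0.998] j [ -38.   20.  102.   -1.   54. -127.] F [0.2 0.2 0.1] op 0.7
[[[0,-1,9],0.008],[[0,-1,9],0.008],[[0,-1,9],0.008],[[0,-1,9],0.008]]
```

Request:
{"method": "send_rows", "body": {"motion": [[[0,-1,9],0],[[0,-1,9],0],[[0,-2,9],0],[[0,-1,8],0],[[0,0,0],0]]}}

```text
time_s: 24.6
position: [0.4545, -0.215, 0.1783]
tcp_rot: [[-0.001, 0.999, 0.049], [0.999, 0.003, -0.048], [-0.048, 0.049, -0.998]]
force: [-0.2, -0.5, -0.4]
opening: 0.695
```

Request:
{"method": "send_rows", "body": {"motion": [[[0,0,0],0],[[0,0,0],0],[[0,0,0],0],[[0,0,0],0],[[0,0,0],0]], "gripper": 0.8}}

```text
time_s: 25.02
position: [0.4556, -0.2154, 0.1796]
tcp_rot: [[-0.0, 0.999, 0.052], [0.999, 0.003, -0.049], [-0.05, 0.052, -0.997]]
force: [0.2, 1.5, 0.1]
opening: 0.403
```

Request:
{"method": "send_rows", "body": {"motion": [[[0,0,0],0],[[0,0,0],0],[[0,0,0],0],[[0,0,0],0],[[0,0,0],0]]}}

```text
time_s: 25.43
position: [0.4552, -0.2149, 0.1793]
tcp_rot: [[-0.001, 0.999, 0.051], [0.999, 0.003, -0.049], [-0.049, 0.051, -0.997]]
force: [0.1, 0.5, -1.2]
opening: 0.387
```

```bash
python3 wb.py x3;python3 plan.py .49 -.125 .175 88 12;python3 bt.py b2|grep bottle
```

```text
[([329.1, 167.9], 0.97, [0.4522, -0.2114])]
t 25.53 from [ 0.4552 -0.2149  0.1793] yaw 90.0 n 9 tilt [ 0.051 -0.049 -0.997] j [ -38.   23.  105.   -1.   48. -127.] F [ 0.2  0.9 -1.6] op 0.38
[[[10,4,0],0.004],[[10,4,0],0.004],[[10,4,0],0.004],[[10,4,0],0.004],[[10,4,0],0.004]]
[[[10,4,0],0.004],[[10,4,0],0.004],[[10,4,0],0.004],[[10,4,0],0.004]]
scene bottle [([301.0, 153.0], 0.72, [0.4654, -0.2105]), ([395.0, 312.0], 0.33, [0.6329, 0.3615])]
side bottle []
```

Request:
{"method": "send_rows", "body": {"motion": [[[0,0,3],0],[[6,1,2],0],[[9,2,2],0],[[10,2,2],0],[[10,2,2],0]]}}

```text
time_s: 26.45
position: [0.4728, -0.1935, 0.1812]
tcp_rot: [[-0.004, 0.997, 0.077], [0.997, 0.01, -0.081], [-0.081, 0.076, -0.994]]
force: [-2.2, -5.7, 8.9]
opening: 0.382
```

```bash
python3 plan.py .49 -.125 .175 88 12;python3 bt.py b3|grep bottle; python3 wb.py x4
```

```text
t 26.45 from [ 0.4728 -0.1935  0.1812] yaw 90.2 n 6 tilt [ 0.077 -0.081 -0.994] j [ -34.   23.  105.   -2.   46. -123.] F [-2.2 -5.7  8.9] op 0.38
[[[11,3,0],0.006],[[11,3,0],0.006],[[11,3,0],0.006],[[12,3,0],0.006],[[12,3,0],0.006]]
[[[12,3,0],0.006]]
scene bottle [([299.0, 147.0], 0.62, [0.4532, -0.2306])]
side bottle []
[([314.3, 144.1], 0.77, [0.4508, -0.211])]
```

```bash
python3 plan.py .4552 -.2149 .179 90 7
```

```text
t 27.05 from [ 0.4729 -0.1936  0.1812] yaw 90.2 n 4 tilt [ 0.077 -0.08  -0.994] j [ -34.   23.  105.   -2.   46. -123.] F [-0.7 -3.8 10.2] op 0.38
[[[-5,-5,1],0.001],[[-5,-5,1],0.001],[[-5,-4,1],0.001],[[-5,-4,1],0.001]]
```

Request:
{"method": "send_rows", "body": {"motion": [[[-5,-5,0],0],[[-5,-5,0],0],[[-6,-4,0],0],[[-5,-4,0],0],[[0,0,0],0]]}}

```text
time_s: 27.47
position: [0.4523, -0.2151, 0.1806]
tcp_rot: [[-0.002, 0.997, 0.075], [0.997, 0.007, -0.076], [-0.076, 0.074, -0.994]]
force: [0.4, -0.1, 1.6]
opening: 0.382
```

```bash
python3 plan.py .4552 -.2149 .179 90 7
python3 - <<'E'
from h import *
c=capture("wrist");cv2.imwrite("pics/x5.png",c["image"])
E
```

```text
t 27.47 from [ 0.4523 -0.2151  0.1806] yaw 90.1 n 1 tilt [ 0.075 -0.076 -0.994] j [ -38.   22.  106.   -1.   45. -127.] F [ 0.4 -0.1  1.6] op 0.38
[[[0,3,2],0.002]]
```

Request:
{"method": "send_rows", "body": {"motion": [[[0,0,0],0],[[0,0,0],0],[[0,0,0],0],[[0,0,-6],0],[[0,0,-20],0]], "gripper": 0.3}}

```text
time_s: 27.93
position: [0.4498, -0.214, 0.2052]
tcp_rot: [[-0.004, 0.997, 0.071], [0.997, 0.009, -0.077], [-0.077, 0.071, -0.995]]
force: [0.2, -0.2, -0.2]
opening: 0.657
```

Request:
{"method": "send_rows", "body": {"motion": [[[0,0,-30],0],[[0,0,-30],0],[[-10,-10,-15],0.1],[[-25,-20,0],0.12],[[-25,-20,0],0.12]], "gripper": 1}}

```text
time_s: 28.35
position: [0.3919, -0.2606, 0.2896]
tcp_rot: [[0.33, 0.94, 0.082], [0.943, -0.324, -0.083], [-0.052, 0.105, -0.993]]
force: [0.1, -0.2, -0.2]
opening: 0.406
```

```bash
python3 plan.py .348 -.328 .23 48 35
python3 - <<'E'
from h import *
c=capture("wrist");cv2.imwrite("pics/x6.png",c["image"])
c=capture("scene");cv2.imwrite("pics/x6s.png",cv2.resize(c["image"][60:210,200:400],None,fx=3,fy=3))
import fit
fit.fit([("scene","pics/b3_scene.png")])
E
```

```text
t 28.35 from [ 0.3919 -0.2606  0.2896] yaw 70.7 n 4 tilt [ 0.082 -0.083 -0.993] j [ -47.   10.  103.    0.   60. -118.] F [ 0.1 -0.2 -0.2] op 0.41
[[[-19,-6,15],0.099],[[-19,-5,15],0.099],[[-20,-3,15],0.099],[[-20,-1,15],0.099]]
scene [290, 130, 25, 30, 462]
bottle [ 0.4588 -0.2053] 384.6875
```

Request:
{"method": "send_rows", "body": {"motion": [[[-19,-6,10],0.099],[[-19,-5,20],0.099],[[-18,-3,30],0.099],[[-12,0,35],0.099],[[0,0,35],0]]}}

```text
time_s: 28.92
position: [0.3657, -0.3315, 0.1661]
tcp_rot: [[0.672, 0.734, 0.098], [0.741, -0.664, -0.1], [-0.008, 0.139, -0.99]]
force: [-0.5, 0.2, -0.8]
opening: 0.009
```

```bash
cat > f2.py <<'E'
from h import *
import fit,sys,contextlib,io
g=tuple(float(v) for v in sys.argv[2:4])
c=capture("scene");cv2.imwrite("pics/%s.png"%sys.argv[1],c["image"])
x0,y0=(int(v) for v in proj(c,[[g[0],g[1],.07]])[0])
a,b=max(0,x0-90),max(0,y0-70)
cv2.imwrite("pics/%sc.png"%sys.argv[1],cv2.resize(c["image"][b:b+140,a:a+180],None,fx=3.5,fy=3.5,interpolation=2))
fit.capture=lambda k:c
fit.fit([("scene","pics/%s.png"%sys.argv[1])],g)
E
python3 f2.py y1 .452 -.212; python3 plan.py .348 -.328 .05 48 35
```

```text
scene [289, 116, 24, 38, 710]
bottle [ 0.4391 -0.2299] 139.9375
t 28.97 from [ 0.3638 -0.3278  0.1592] yaw 47.9 n 4 tilt [ 0.09  -0.087 -0.992] j [ -56.   23.  110.    2.   39. -106.] F [-0.1  0.3 -3.4] op 0.01
[[[-3,-6,27],-0.0],[[-3,-6,27],-0.0],[[-3,-6,27],-0.0],[[-3,-6,27],-0.0]]
```

Request:
{"method": "send_rows", "body": {"motion": [[[-25,-8,0],-0.03],[[-5,-8,15],0],[[0,-5,35],0],[[0,-5,35],0],[[0,-5,30],0]]}}

```text
time_s: 29.38
position: [0.3372, -0.3415, 0.0418]
tcp_rot: [[0.634, 0.767, 0.096], [0.773, -0.628, -0.093], [-0.011, 0.133, -0.991]]
force: [1.2, 0.0, -0.6]
opening: 0.007
```

```bash
python3 plan.py .344 -.343 .008 50 35; python3 f2.py y2 .439 -.23
```

```text
t 29.38 from [ 0.3372 -0.3415  0.0418] yaw 50.6 n 1 tilt [ 0.096 -0.093 -0.991] j [ -60.   37.  117.    6.   19. -117.] F [ 1.2  0.  -0.6] op 0.01
[[[4,2,34],0.011]]
scene [289, 117, 24, 37, 710]
bottle [ 0.4391 -0.2299] 139.8125
```

Request:
{"method": "send_rows", "body": {"motion": [[[2,2,12],0],[[2,2,12],0],[[0,1,8],0],[[0,0,0],0],[[0,0,0],0]]}}

```text
time_s: 29.85
position: [0.3486, -0.3378, 0.0046]
tcp_rot: [[0.626, 0.775, 0.089], [0.78, -0.622, -0.075], [-0.003, 0.116, -0.993]]
force: [-1.3, -0.7, -0.1]
opening: 0.005
```

```bash
cat > rel.py <<'E'
from h import *
import sys
B=np.array([float(sys.argv[1]),float(sys.argv[2])])
s=bot.read_state();R=np.array(s["tcp_rot"]);p=np.array(s["position"])
d=B-p[:2];X=R[:2,0]/np.linalg.norm(R[:2,0]);Y=np.array([X[1],-X[0]])
print("t",round(s["time_s"],2),p.round(4),"R",R.round(3).tolist(),"along X",(d@X).round(4),"gap",(d@X-.133).round(4),"along Y",(d@Y).round(4),"F",np.round(s["force"],1))
E
python3 rel.py .439 -.23
```

```text
t 29.85 [ 0.3486 -0.3378  0.0046] R [[0.626, 0.775, 0.089], [0.78, -0.622, -0.075], [-0.003, 0.116, -0.993]] along X 0.1407 gap 0.0077 along Y 0.003 F [-1.3 -0.7 -0.1]
```

Request:
{"method": "send_rows", "body": {"motion": [[[4,0,0],0],[[4,0,0],0],[[4,0,0],0],[[4,0,0],0],[[4,0,0],0]]}}

```text
time_s: 30.27
position: [0.364, -0.324, 0.0097]
tcp_rot: [[0.626, 0.774, 0.095], [0.78, -0.621, -0.083], [-0.006, 0.126, -0.992]]
force: [-1.9, -1.0, 0.9]
opening: 0.004
```

```bash
python3 f2.py y3 .445 -.222;python3 rel.py .439 -.23
```

```text
scene [289, 119, 24, 36, 622]
bottle [ 0.4446 -0.2244] 227.125
t 30.32 [ 0.3642 -0.3231  0.0096] R [[0.626, 0.774, 0.094], [0.78, -0.62, -0.082], [-0.005, 0.125, -0.992]] along X 0.1195 gap -0.0135 along Y 0.0001 F [-1.7 -2.6 -0.9]
```

Request:
{"method": "send_rows", "body": {"motion": [[[-3,0,0],0],[[-4,0,0],0],[[-5,0,0],0],[[-10,0,-5],0],[[-20,0,-20],0]]}}

```text
time_s: 30.73
position: [0.3344, -0.3504, 0.0324]
tcp_rot: [[0.621, 0.779, 0.09], [0.784, -0.616, -0.074], [-0.002, 0.117, -0.993]]
force: [0.2, -0.3, -0.6]
opening: 0.006
```

Request:
{"method": "send_rows", "body": {"motion": [[[0,0,-38],-0.1],[[0,0,-38],-0.1],[[0,0,-40],-0.1],[[10,0,-40],-0.1],[[20,0,-40],-0.1]], "gripper": 0.3}}

```text
time_s: 31.15
position: [0.3195, -0.3141, 0.2247]
tcp_rot: [[0.161, 0.983, 0.083], [0.986, -0.156, -0.065], [-0.051, 0.093, -0.994]]
force: [0.2, -0.0, 1.2]
opening: 0.295
```

```bash
python3 f2.py y4 .441 -.227; python3 plan.py .441 -.227 .26 88 35
```

```text
scene [289, 117, 24, 37, 709]
bottle [ 0.4392 -0.23  ] 140.4375
t 31.2 from [ 0.321  -0.3122  0.2303] yaw 81.0 n 5 tilt [ 0.089 -0.071 -0.994] j [ -60.   13.  110.    3.   50. -143.] F [0.4 1.4 2.9] op 0.34
[[[20,22,-5],-0.024],[[20,22,-5],-0.024],[[19,23,-5],-0.024],[[19,23,-5],-0.024],[[18,24,-5],-0.024]]
```

Request:
{"method": "send_rows", "body": {"motion": [[[18,21,-9],-0.024],[[19,22,-9],-0.024],[[19,23,-9],-0.024],[[19,23,-4],-0.024],[[16,22,0],-0.024]]}}

```text
time_s: 31.62
position: [0.4374, -0.232, 0.2724]
tcp_rot: [[0.045, 0.995, 0.093], [0.996, -0.038, -0.079], [-0.075, 0.096, -0.993]]
force: [-0.0, -0.3, -0.1]
opening: 0.674
```

```bash
python3 plan.py .440 -.230 .215 88 35;python3 - <<'E'
from h import *
c=capture("wrist");cv2.imwrite("pics/x7.png",c["image"])
E
```

```text
t 31.62 from [ 0.4374 -0.232   0.2724] yaw 87.4 n 2 tilt [ 0.093 -0.079 -0.993] j [ -41.   14.  101.    0.   58. -129.] F [-0.  -0.3 -0.1] op 0.67
[[[3,-2,29],-0.005],[[3,-1,29],-0.005]]
```

```bash
python3 - <<'E'
from h import *
c=capture("wrist");print(onz(c,(330,190),.2).round(4))
E
python3 plan.py .440 -.229 .173 88 20
```

```text
[ 0.434  -0.2261  0.2   ]
t 31.72 from [ 0.439  -0.2312  0.2719] yaw 87.6 n 5 tilt [ 0.094 -0.078 -0.992] j [ -41.   14.  101.    0.   58. -129.] F [0.  0.1 0.2] op 0.69
[[[2,-2,20],-0.001],[[2,-2,20],-0.001],[[2,-2,20],-0.001],[[2,-2,20],-0.001],[[2,-2,20],-0.001]]
```

Request:
{"method": "send_rows", "body": {"motion": [[[2,-2,22],0],[[2,-2,22],0],[[2,-2,22],0],[[2,-2,20],0],[[1,-2,14],0]]}}

```text
time_s: 32.13
position: [0.4384, -0.2326, 0.1691]
tcp_rot: [[0.042, 0.994, 0.098], [0.996, -0.034, -0.083], [-0.079, 0.101, -0.992]]
force: [0.3, 0.0, 0.7]
opening: 0.698
```

```bash
python3 plan.py .439 -.2295 .171 88 20;python3 - <<'E'
from h import *
c=capture("wrist");cv2.imwrite("pics/x8.png",c["image"])
E
```

```text
t 32.13 from [ 0.4384 -0.2326  0.1691] yaw 87.6 n 1 tilt [ 0.098 -0.083 -0.992] j [ -41.   23.  109.    0.   41. -129.] F [0.3 0.  0.7] op 0.7
[[[3,1,-2],-0.007]]
```

Request:
{"method": "send_rows", "body": {"motion": [[[2,0,0],0],[[1,0,0],0],[[0,0,0],0],[[0,0,0],0],[[0,0,0],0]], "gripper": 0.9}}

```text
time_s: 32.6
position: [0.4343, -0.2298, 0.1663]
tcp_rot: [[0.046, 0.995, 0.09], [0.996, -0.039, -0.078], [-0.074, 0.094, -0.993]]
force: [-0.1, -0.0, -0.3]
opening: 0.406
```

Request:
{"method": "send_rows", "body": {"motion": [[[0,0,0],0],[[0,0,0],0],[[0,0,-1],0],[[0,0,-1],0],[[0,0,-1],0]]}}

```text
time_s: 33.02
position: [0.4319, -0.2276, 0.1687]
tcp_rot: [[0.045, 0.995, 0.086], [0.996, -0.039, -0.074], [-0.07, 0.089, -0.994]]
force: [0.7, 0.0, -5.1]
opening: 0.383
```

```bash
python3 plan.py .47 -.17 .171 88 10; tail -3 plan.py >/dev/null
```

```text
t 33.02 from [ 0.4319 -0.2276  0.1687] yaw 87.4 n 7 tilt [ 0.086 -0.074 -0.994] j [ -41.   22.  109.    0.   42. -129.] F [ 0.7  0.  -5.1] op 0.38
[[[8,5,0],-0.002],[[8,5,0],-0.002],[[8,5,0],-0.002],[[8,5,0],-0.002],[[8,5,0],-0.002]]
[[[8,5,0],-0.002],[[8,5,0],-0.002]]
```

Request:
{"method": "send_rows", "body": {"motion": [[[4,3,-1],0],[[6,4,-1],0],[[6,4,-1],0],[[6,4,-1],0],[[6,4,-1],0]]}}

```text
time_s: 33.43
position: [0.4524, -0.1978, 0.1733]
tcp_rot: [[0.047, 0.995, 0.084], [0.997, -0.041, -0.073], [-0.069, 0.087, -0.994]]
force: [-1.1, -1.0, -5.5]
opening: 0.382
```

```bash
python3 plan.py .52 -.09 .171 88 10; python3 f2.py y5 .445 -.215
```

```text
t 33.43 from [ 0.4524 -0.1978  0.1733] yaw 87.3 n 13 tilt [ 0.084 -0.073 -0.994] j [ -36.   22.  108.   -1.   43. -123.] F [-1.1 -1.  -5.5] op 0.38
[[[9,5,0],-0.001],[[9,5,0],-0.001],[[9,5,0],-0.001],[[9,5,0],-0.001],[[9,5,0],-0.001]]
[[[8,5,0],-0.001],[[8,5,0],-0.001],[[8,5,0],-0.001],[[8,5,0],-0.001],[[8,5,0],-0.001]]
[[[8,5,0],-0.001],[[8,5,0],-0.001],[[8,5,0],-0.001]]
scene [292, 127, 25, 36, 631]
bottle [ 0.4557 -0.1992] 216.0625
```

Request:
{"method": "send_rows", "body": {"motion": [[[0,0,3],0],[[3,2,2],0],[[5,3,0],0],[[7,4,0],0],[[7,4,0],0]]}}

```text
time_s: 33.9
position: [0.4687, -0.1739, 0.1674]
tcp_rot: [[0.047, 0.995, 0.085], [0.997, -0.041, -0.072], [-0.068, 0.088, -0.994]]
force: [-0.3, 0.8, -5.8]
opening: 0.382
```

Request:
{"method": "send_rows", "body": {"motion": [[[0,0,2],0],[[5,3,1],0],[[7,4,0],0],[[7,4,0],0],[[7,4,0],0]]}}

```text
time_s: 34.32
position: [0.491, -0.1489, 0.1681]
tcp_rot: [[0.046, 0.994, 0.096], [0.996, -0.038, -0.079], [-0.075, 0.099, -0.992]]
force: [-0.0, -0.3, -5.5]
opening: 0.378
```

Request:
{"method": "send_rows", "body": {"motion": [[[0,0,3],0],[[2,1,2],0],[[4,3,1],0],[[6,4,1],0],[[6,4,1],0]]}}

```text
time_s: 34.73
position: [0.5129, -0.1356, 0.169]
tcp_rot: [[0.041, 0.993, 0.115], [0.995, -0.03, -0.095], [-0.091, 0.118, -0.989]]
force: [-0.8, -3.1, 3.3]
opening: 0.38
```

```bash
python3 f2.py y6 .51 -.14;python3 - <<'E'
from h import *
c=capture("wrist");cv2.imwrite("pics/x9.png",c["image"])
E
```

```text
scene [293, 152, 26, 29, 410]
bottle [ 0.5098 -0.1382] 426.8125
```

Request:
{"method": "send_rows", "body": {"motion": [[[0,-2,-2],0],[[3,1,-1],0],[[6,3,-1],0],[[8,4,0],0],[[8,5,0],0]]}}

```text
time_s: 35.25
position: [0.5225, -0.1077, 0.1692]
tcp_rot: [[0.042, 0.993, 0.108], [0.995, -0.033, -0.091], [-0.087, 0.111, -0.99]]
force: [-1.8, -4.6, 3.0]
opening: 0.383
```

Request:
{"method": "send_rows", "body": {"motion": [[[2,2,-2],0],[[4,4,-2],0],[[5,6,-1],0],[[5,8,-1],0],[[5,8,-1],0]]}}

```text
time_s: 35.67
position: [0.5495, -0.0799, 0.1746]
tcp_rot: [[0.043, 0.994, 0.099], [0.996, -0.034, -0.082], [-0.078, 0.102, -0.992]]
force: [0.9, 0.1, -5.5]
opening: 0.381
```

```bash
python3 f2.py y7 .54 -.09; python3 plan.py .577 -.085 .168 88 8
```

```text
scene [296, 172, 25, 28, 379]
bottle [ 0.5462 -0.0903] 445.0
t 35.72 from [ 0.5521 -0.0793  0.1752] yaw 87.6 n 4 tilt [ 0.103 -0.082 -0.991] j [ -18.   26.  100.   -4.   47. -104.] F [ 2.8  1.7 -6. ] op 0.38
[[[-1,6,3],-0.002],[[-1,6,3],-0.002],[[-1,6,3],-0.002],[[-1,6,3],-0.002]]
```

Request:
{"method": "send_rows", "body": {"motion": [[[-1,3,3],0],[[-1,5,2],0],[[-1,6,0],0],[[-1,6,0],0],[[0,4,0],0]]}}

```text
time_s: 36.13
position: [0.5784, -0.0842, 0.1717]
tcp_rot: [[0.041, 0.994, 0.101], [0.996, -0.033, -0.081], [-0.077, 0.104, -0.992]]
force: [0.3, -0.6, -4.8]
opening: 0.38
```

Now set down gently and release.

Request:
{"method": "send_rows", "body": {"motion": [[[0,0,2],0],[[0,0,2],0],[[0,0,1],0],[[0,0,1],0],[[0,0,0],0]]}}

```text
time_s: 36.55
position: [0.5833, -0.0863, 0.1689]
tcp_rot: [[0.044, 0.993, 0.11], [0.996, -0.035, -0.083], [-0.078, 0.113, -0.99]]
force: [-0.1, 0.1, -4.6]
opening: 0.382
```

```bash
python3 f2.py y8 .575 -.087;  python3 - <<'E'
from h import *
c=capture("wrist");cv2.imwrite("pics/x10.png",c["image"])
E
```

```text
scene [270, 191, 47, 45, 444]
bottle [ 0.6696 -0.0577] 647.125
```

Request:
{"method": "send_rows", "body": {"motion": [[[0,0,3],0],[[0,0,3],0],[[0,-3,2],0],[[0,-4,1],0],[[0,-3,0],0]]}}

```text
time_s: 37.07
position: [0.5805, -0.0877, 0.1684]
tcp_rot: [[0.044, 0.991, 0.129], [0.996, -0.032, -0.088], [-0.083, 0.132, -0.988]]
force: [-0.1, 2.4, -3.2]
opening: 0.376
```

```bash
python3 - <<'E'
from h import *
c=capture("wrist");cv2.imwrite("pics/x11.png",c["image"])
E
```

Request:
{"method": "send_rows", "body": {"motion": [[[0,0,0],0],[[0,0,0],0],[[0,0,0],0],[[0,0,0],0],[[0,0,-10],0]], "gripper": 0.3}}

```text
time_s: 37.53
position: [0.5775, -0.0887, 0.176]
tcp_rot: [[0.042, 0.991, 0.124], [0.995, -0.031, -0.091], [-0.087, 0.127, -0.988]]
force: [-0.4, 0.5, -0.5]
opening: 0.655
```

Request:
{"method": "send_rows", "body": {"motion": [[[0,0,-20],0],[[0,0,-30],0],[[0,-20,-20],0.05],[[-10,-36,0],0.12],[[-10,-36,0],0.12]], "gripper": 1}}

```text
time_s: 37.95
position: [0.4843, -0.0938, 0.242]
tcp_rot: [[0.33, 0.933, 0.142], [0.943, -0.319, -0.097], [-0.046, 0.166, -0.985]]
force: [0.1, -0.2, -0.3]
opening: 0.404
```

```bash
python3 f2.py y9 .57 -.087; python3 rel.py .57 -.087
```

```text
scene [271, 191, 45, 44, 467]
bottle [1.011  0.4692] 467.0
t 38.0 [ 0.4736 -0.0908  0.239 ] R [[0.334, 0.934, 0.127], [0.941, -0.325, -0.092], [-0.045, 0.15, -0.988]] along X 0.0359 gap -0.0971 along Y 0.0896 F [-5.9  2.3 -0.2]
```

```bash
python3 - <<'E'
from h import *
c=capture("scene");im=cv2.imread("pics/y9.png")
m=cv2.inRange(cv2.cvtColor(im,cv2.COLOR_BGR2HSV),(0,0,0),(180,255,45))
x,y=[int(v) for v in proj(c,[[.573,-.087,.2]])[0]];w=np.zeros_like(m);w[y-10:y+10,x-10:x+10]=255;m&=w
ys,xs=np.nonzero(m);print(x,y,len(xs),xs.mean(),ys.mean(),onz(c,(xs.mean(),ys.mean()),.19).round(4))
E
python3 plan.py .50 .08 .22 70 40; python3 plan.py .55 .10 .03 70 40
```

```text
301 175 94 298.8936170212766 173.79787234042553 [ 0.5708 -0.0986  0.19  ]
t 38.05 from [ 0.4765 -0.0912  0.2393] yaw 70.8 n 5 tilt [ 0.129 -0.092 -0.987] j [-23.  15. 106.  -3.  50. -92.] F [0.9 0.3 0.1] op 0.32
[[[34,-7,1],0.003],[[34,-7,1],0.003],[[34,-7,1],0.003],[[34,-7,1],0.003],[[34,-7,1],0.003]]
t 38.05 from [ 0.4765 -0.0912  0.2393] yaw 70.8 n 8 tilt [ 0.129 -0.092 -0.987] j [-23.  15. 106.  -3.  50. -92.] F [0.9 0.3 0.1] op 0.32
[[[27,-3,25],0.002],[[27,-3,25],0.002],[[27,-3,25],0.002],[[27,-3,25],0.002],[[27,-3,25],0.002]]
[[[27,-3,25],0.002],[[27,-3,25],0.002],[[27,-3,25],0.002]]
```

Request:
{"method": "send_rows", "body": {"motion": [[[34,-7,1],0],[[34,-7,1],0],[[34,-4,10],0],[[34,0,25],0],[[34,8,35],0]]}}

```text
time_s: 38.47
position: [0.5365, 0.0595, 0.1731]
tcp_rot: [[0.339, 0.928, 0.152], [0.94, -0.327, -0.1], [-0.043, 0.176, -0.983]]
force: [0.4, -0.1, 0.9]
opening: 0.02
```

```bash
python3 plan.py .55 .10 .01 70 40
```

```text
t 38.47 from [0.5365 0.0595 0.1731] yaw 70.1 n 5 tilt [ 0.152 -0.1   -0.983] j [ -2.  25. 103.  -8.  43. -67.] F [ 0.4 -0.1  0.9] op 0.02
[[[10,-6,32],0.001],[[10,-6,32],0.001],[[10,-6,32],0.001],[[10,-6,32],0.001],[[10,-6,32],0.001]]
```

Request:
{"method": "send_rows", "body": {"motion": [[[10,-10,32],0],[[10,-8,32],0],[[10,-8,32],0],[[8,-8,32],0],[[5,-8,26],0]]}}

```text
time_s: 38.88
position: [0.5528, 0.1074, 0.0111]
tcp_rot: [[0.329, 0.927, 0.179], [0.944, -0.316, -0.096], [-0.032, 0.2, -0.979]]
force: [0.5, 0.1, 0.3]
opening: 0.005
```

```bash
python3 plan.py .54 .10 .0 70 40
```

```text
t 38.88 from [0.5528 0.1074 0.0111] yaw 70.8 n 1 tilt [ 0.179 -0.096 -0.979] j [  3.  43. 106. -16.  22. -53.] F [0.5 0.1 0.3] op 0.01
[[[-11,-12,9],0.014]]
```

Request:
{"method": "send_rows", "body": {"motion": [[[0,0,11],0],[[0,0,5],0],[[-5,-5,5],0],[[-7,-7,5],0],[[-7,-7,5],0]]}}

```text
time_s: 39.3
position: [0.5519, 0.1073, 0.0018]
tcp_rot: [[0.319, 0.918, 0.235], [0.948, -0.308, -0.084], [-0.004, 0.249, -0.968]]
force: [-6.2, 19.3, 35.2]
opening: 0.005
```

```bash
python3 plan.py .54 .10 .0 70 40
```

```text
t 39.3 from [0.5519 0.1073 0.0018] yaw 71.4 n 1 tilt [ 0.235 -0.084 -0.968] j [  3.  44. 109. -21.  15. -49.] F [-6.2 19.3 35.2] op 0.0
[[[-11,-9,0],0.024]]
```

Request:
{"method": "send_rows", "body": {"motion": [[[-5,-7,2],0],[[-5,-7,3],0],[[-5,-7,3],0],[[-5,-7,3],0],[[-5,-7,3],0]]}}

```text
time_s: 39.72
position: [0.5504, 0.1076, 0.0026]
tcp_rot: [[0.298, 0.899, 0.322], [0.954, -0.295, -0.058], [0.043, 0.325, -0.945]]
force: [-2.1, -0.0, 29.9]
opening: 0.005
```

```bash
python3 plan.py .54 .10 .0 70 40
```

```text
t 39.72 from [0.5504 0.1076 0.0026] yaw 72.6 n 1 tilt [ 0.322 -0.058 -0.945] j [  2.  44. 113. -44.   6. -27.] F [-2.1 -0.  29.9] op 0.0
[[[-11,-8,0],0.046]]
```

```bash
python3 plan.py .44 -.06 .11 2 40
```

```text
t 39.72 from [0.5504 0.1076 0.0026] yaw 72.6 n 11 tilt [ 0.322 -0.058 -0.945] j [  2.  44. 113. -44.   6. -27.] F [-2.1 -0.  29.9] op 0.0
[[[-17,-1,-12],0.112],[[-17,1,-12],0.112],[[-17,2,-12],0.112],[[-17,4,-12],0.112],[[-16,6,-12],0.112]]
[[[-15,8,-12],0.112],[[-14,10,-12],0.112],[[-13,11,-12],0.112],[[-12,13,-12],0.112],[[-10,14,-12],0.112]]
[[[-9,15,-12],0.112]]
```

Request:
{"method": "send_rows", "body": {"motion": [[[-8,0,-20],0.05],[[-17,1,-20],0.112],[[-17,2,-15],0.112],[[-17,4,-12],0.112],[[-16,6,-12],0.112]]}}

```text
time_s: 40.13
position: [0.5109, 0.0415, 0.0797]
tcp_rot: [[0.684, 0.643, 0.343], [0.699, -0.713, -0.056], [0.209, 0.278, -0.938]]
force: [0.4, 0.3, 1.1]
opening: 0.006
```

```bash
python3 plan.py .44 -.06 .11 2 40
```

```text
t 40.13 from [0.5109 0.0415 0.0797] yaw 45.6 n 7 tilt [ 0.343 -0.056 -0.938] j [ -7.  33. 120.  -6.   6. -46.] F [0.4 0.3 1.1] op 0.01
[[[-16,5,-7],0.109],[[-16,7,-7],0.109],[[-15,8,-7],0.109],[[-14,10,-7],0.109],[[-13,11,-7],0.109]]
[[[-11,13,-7],0.109],[[-10,14,-7],0.109]]
```

```bash
python3 plan.py .555 .12 .01 92 40
```

```text
t 40.13 from [0.5109 0.0415 0.0797] yaw 45.6 n 7 tilt [ 0.343 -0.056 -0.938] j [ -7.  33. 120.  -6.   6. -46.] F [0.4 0.3 1.1] op 0.01
[[[10,-7,11],-0.116],[[11,-6,11],-0.116],[[11,-4,11],-0.116],[[12,-3,11],-0.116],[[12,-2,11],-0.116]]
[[[12,0,11],-0.116],[[12,1,11],-0.116]]
```

Request:
{"method": "send_rows", "body": {"motion": [[[12,-7,6],-0.116],[[13,-6,8],-0.116],[[13,-4,8],-0.116],[[13,-3,8],-0.116],[[13,-2,8],-0.116]]}}

```text
time_s: 40.55
position: [0.5488, 0.1012, 0.0525]
tcp_rot: [[0.217, 0.909, 0.357], [0.976, -0.209, -0.061], [0.019, 0.362, -0.932]]
force: [1.0, -0.8, 0.8]
opening: 0.007
```

```bash
python3 plan.py .555 .12 .01 90 40
```

```text
t 40.55 from [0.5488 0.1012 0.0525] yaw 77.5 n 2 tilt [ 0.357 -0.061 -0.932] j [  1.  38. 114. -31.   8. -46.] F [ 1.  -0.8  0.8] op 0.01
[[[9,-7,20],-0.109],[[10,-6,20],-0.109]]
```

```bash
python3 plan.py .58 .075 .004 90 25
```

```text
t 40.55 from [0.5488 0.1012 0.0525] yaw 77.5 n 3 tilt [ 0.357 -0.061 -0.932] j [  1.  38. 114. -31.   8. -46.] F [ 1.  -0.8  0.8] op 0.01
[[[-7,5,19],-0.073],[[-7,5,19],-0.073],[[-7,4,19],-0.073]]
```

Request:
{"method": "send_rows", "body": {"motion": [[[-7,5,19],-0.073],[[-7,5,19],-0.073],[[-7,4,19],-0.073],[[0,0,6],0],[[-6,0,5],0]]}}

```text
time_s: 40.97
position: [0.5885, 0.0778, 0.0024]
tcp_rot: [[-0.017, 0.927, 0.376], [0.998, 0.04, -0.051], [-0.062, 0.374, -0.925]]
force: [-40.0, 37.1, 79.7]
opening: 0.002
```

```bash
python3 plan.py .58 .075 .004 90 25
```

```text
t 40.97 from [0.5885 0.0778 0.0024] yaw 91.0 n 1 tilt [ 0.376 -0.051 -0.925] j [ -2.  45. 111. -53.   3. -41.] F [-40.   37.1  79.7] op 0.0
[[[-3,-7,-5],0.018]]
```

Request:
{"method": "send_rows", "body": {"motion": [[[0,0,-5],0],[[-3,0,1],0],[[-4,0,1],0],[[-5,0,1],0],[[-5,0,1],0]]}}

```text
time_s: 41.38
position: [0.5928, 0.0639, 0.0097]
tcp_rot: [[-0.027, 0.921, 0.388], [0.998, 0.05, -0.048], [-0.064, 0.385, -0.921]]
force: [0.4, -0.1, -0.4]
opening: 0.004
```

```bash
python3 plan.py .58 .075 .004 90 25
```

```text
t 41.38 from [0.5928 0.0639 0.0097] yaw 91.6 n 1 tilt [ 0.388 -0.048 -0.921] j [ -4.  44. 111. -43.   2. -54.] F [ 0.4 -0.1 -0.4] op 0.0
[[[12,-13,0],0.027]]
```

Request:
{"method": "send_rows", "body": {"motion": [[[0,-3,7],0],[[-3,-1,3],0],[[-7,-1,2],0],[[-7,-1,2],0],[[-7,-1,2],0]]}}

```text
time_s: 41.8
position: [0.6002, 0.0486, 0.0038]
tcp_rot: [[-0.035, 0.917, 0.398], [0.998, 0.057, -0.042], [-0.061, 0.396, -0.916]]
force: [-2.4, 6.5, 9.2]
opening: 0.001
```

```bash
python3 plan.py .58 .075 .004 90 25
```

```text
t 41.8 from [0.6002 0.0486 0.0038] yaw 92.0 n 2 tilt [ 0.398 -0.042 -0.916] j [ -6.  45. 111. -66.  -0. -33.] F [-2.4  6.5  9.2] op 0.0
[[[13,-8,-5],0.018],[[13,-9,-5],0.018]]
```

Request:
{"method": "send_rows", "body": {"motion": [[[-1,2,-6],0],[[-2,10,-25],0],[[-2,14,-36],0],[[-2,14,-36],0],[[-2,14,-36],0]]}}

```text
time_s: 42.22
position: [0.5966, 0.0387, 0.0599]
tcp_rot: [[-0.019, 0.912, 0.411], [0.995, 0.056, -0.08], [-0.096, 0.407, -0.908]]
force: [-0.6, -0.9, -0.2]
opening: 0.008
```

```bash
python3 -c "
from h import *
print(bot.read_state()['joint_positions'])"; python3 plan.py .52 -.0 .26 90 40;python3 plan.py .46 -.22 .26 90 40
```

```text
[ -5.86989367  38.57415849 111.63024508 -22.80824735   5.58163384
 -75.88099032]
t 42.22 from [0.5966 0.0387 0.0599] yaw 91.1 n 6 tilt [ 0.411 -0.08  -0.908] j [ -6.  39. 112. -23.   6. -76.] F [-0.6 -0.9 -0.2] op 0.01
[[[-9,2,-35],0.003],[[-9,2,-35],0.003],[[-9,2,-35],0.003],[[-9,2,-35],0.003],[[-9,2,-35],0.003]]
[[[-9,2,-35],0.003]]
t 42.22 from [0.5966 0.0387 0.0599] yaw 91.1 n 9 tilt [ 0.411 -0.08  -0.908] j [ -6.  39. 112. -23.   6. -76.] F [-0.6 -0.9 -0.2] op 0.01
[[[-30,-6,-24],0.002],[[-30,-6,-24],0.002],[[-30,-6,-24],0.002],[[-30,-6,-24],0.002],[[-31,-6,-24],0.002]]
[[[-31,-6,-24],0.002],[[-31,-6,-24],0.002],[[-31,-6,-24],0.002],[[-31,-6,-24],0.002]]
```

Request:
{"method": "send_rows", "body": {"motion": [[[-6,0,-37],0],[[-6,0,-37],0],[[-8,0,-37],0],[[-10,0,-36],0],[[-14,0,-36],0]]}}

```text
time_s: 42.63
position: [0.525, 0.0083, 0.2303]
tcp_rot: [[-0.021, 0.914, 0.406], [0.996, 0.056, -0.076], [-0.092, 0.402, -0.911]]
force: [-0.2, -0.9, 0.1]
opening: 0.007
```

```bash
python3 plan.py .46 -.22 .26 90 40
```

```text
t 42.63 from [0.525  0.0083 0.2303] yaw 91.2 n 6 tilt [ 0.406 -0.076 -0.911] j [ -12.   15.  114.    1.   27. -104.] F [-0.2 -0.9  0.1] op 0.01
[[[-38,-10,-6],0.003],[[-38,-10,-6],0.003],[[-38,-10,-6],0.003],[[-38,-10,-6],0.003],[[-38,-10,-6],0.003]]
[[[-38,-9,-6],0.003]]
```

Request:
{"method": "send_rows", "body": {"motion": [[[-36,-10,-6],0],[[-38,-10,-6],0],[[-38,-10,-6],0],[[-38,-10,-3],0],[[-38,-9,0],0]]}}

```text
time_s: 43.05
position: [0.4797, -0.1843, 0.2606]
tcp_rot: [[-0.033, 0.903, 0.428], [0.994, 0.073, -0.079], [-0.102, 0.423, -0.901]]
force: [0.2, -0.5, -0.6]
opening: 0.008
```

```bash
python3 plan.py .49 -.22 .08 90 35
```

```text
t 43.05 from [ 0.4797 -0.1843  0.2606] yaw 91.9 n 6 tilt [ 0.428 -0.079 -0.901] j [ -41.   11.  114.   23.   35. -151.] F [ 0.2 -0.5 -0.6] op 0.01
[[[-3,-12,28],0.005],[[-3,-12,28],0.005],[[-3,-12,28],0.005],[[-3,-12,28],0.005],[[-3,-12,28],0.005]]
[[[-3,-12,28],0.005]]
```

Request:
{"method": "send_rows", "body": {"motion": [[[0,0,0],0.124],[[0,0,0],0.124],[[0,0,0],0.124],[[0,0,0],0.124],[[0,0,0],0.124]]}}

```text
time_s: 43.47
position: [0.4802, -0.2039, 0.2637]
tcp_rot: [[0.512, 0.743, 0.431], [0.845, -0.526, -0.096], [0.156, 0.413, -0.897]]
force: [-1.1, 0.3, 0.1]
opening: 0.004
```

Request:
{"method": "send_rows", "body": {"motion": [[[0,0,0],0.124],[[0,0,0],0.124],[[0,0,0],0.124],[[0,0,0],0.124],[[0,0,0],0.124]]}}

```text
time_s: 43.88
position: [0.481, -0.2085, 0.2639]
tcp_rot: [[0.85, 0.304, 0.431], [0.378, -0.921, -0.097], [0.367, 0.246, -0.897]]
force: [0.1, -0.7, 0.0]
opening: 0.004
```

Request:
{"method": "send_rows", "body": {"motion": [[[0,0,0],0.124],[[0,0,0],0.124],[[0,0,0],0.124],[[0,0,0],0.124],[[0,0,0],0.124]]}}

```text
time_s: 44.3
position: [0.482, -0.2122, 0.2639]
tcp_rot: [[0.867, -0.251, 0.43], [-0.232, -0.968, -0.098], [0.441, -0.015, -0.897]]
force: [0.3, -0.2, -0.8]
opening: 0.008
```

Request:
{"method": "send_rows", "body": {"motion": [[[0,0,0],0.124],[[0,0,0],0.124],[[0,0,0],0.124],[[0,0,0],0.124],[[0,0,0],0.124]]}}

```text
time_s: 44.72
position: [0.4829, -0.2158, 0.264]
tcp_rot: [[0.556, -0.712, 0.429], [-0.754, -0.649, -0.099], [0.349, -0.269, -0.898]]
force: [-0.1, 0.6, 0.0]
opening: 0.005
```

```bash
python3 plan.py .48 -.24 .10 -90 35
```

```text
t 44.72 from [ 0.4829 -0.2158  0.264 ] yaw -53.6 n 6 tilt [ 0.429 -0.099 -0.898] j [-44.  12. 112.  23.  36. -10.] F [-0.1  0.6  0. ] op 0.0
[[[-7,10,25],0.106],[[-6,11,25],0.106],[[-4,12,25],0.106],[[-3,12,25],0.106],[[-2,12,25],0.106]]
[[[-1,12,25],0.106]]
```

Request:
{"method": "send_rows", "body": {"motion": [[[-7,10,25],0.11],[[-8,11,25],0.11],[[-8,12,25],0.11],[[-8,12,25],0.11],[[-8,12,25],0.11]]}}

```text
time_s: 45.13
position: [0.4842, -0.2304, 0.1342]
tcp_rot: [[0.104, -0.89, 0.445], [-0.978, -0.172, -0.115], [0.178, -0.423, -0.888]]
force: [0.4, 0.1, 0.4]
opening: 0.005
```

```bash
python3 plan.py .48 -.20 .03 -90 30
```

```text
t 45.13 from [ 0.4842 -0.2304  0.1342] yaw -83.9 n 4 tilt [ 0.445 -0.115 -0.888] j [-45.  27. 120.  58.  16. -18.] F [0.4 0.1 0.4] op 0.0
[[[-12,11,22],0.026],[[-12,11,22],0.026],[[-12,11,22],0.026],[[-11,12,22],0.026]]
```

Request:
{"method": "send_rows", "body": {"motion": [[[-5,10,20],0.026],[[-6,10,20],0.026],[[-8,10,20],0.026],[[-8,10,20],0.026],[[-8,8,14],0]]}}

```text
time_s: 45.55
position: [0.4867, -0.221, 0.0606]
tcp_rot: [[0.045, -0.89, 0.453], [-0.988, -0.105, -0.109], [0.145, -0.443, -0.885]]
force: [0.4, 0.1, 0.0]
opening: 0.004
```

```bash
python3 plan.py .505 -.0986 .008 -90 15
python3 - <<'E'
from h import *
c=capture("wrist");cv2.imwrite("pics/z1.png",c["image"])
c=capture("scene");cv2.imwrite("pics/z1s.png",cv2.resize(c["image"][100:240,220:420],None,fx=3.5,fy=3.5,interpolation=2))
E
```

```text
t 45.55 from [ 0.4867 -0.221   0.0606] yaw -87.4 n 9 tilt [ 0.453 -0.109 -0.885] j [-45.  38. 123. 111.  15. -68.] F [0.4 0.1 0. ] op 0.0
[[[-14,-1,5],0.005],[[-14,-1,5],0.005],[[-14,-1,5],0.005],[[-14,0,5],0.005],[[-14,0,5],0.005]]
[[[-14,0,5],0.005],[[-14,0,5],0.005],[[-14,0,5],0.005],[[-14,0,5],0.005]]
```

```bash
python3 - <<'E'
from h import *
c=capture("wrist")
for xy in((110,170),(128,172),(150,165),(180,145),(191,122)): print(xy,onz(c,xy,0).round(4))
s=bot.read_state();print(s["time_s"],np.round(s["joint_positions"],1))
E
python3 plan.py .50 -.09 .008 -91 18
```

```text
(110, 170) [ 0.5318 -0.0871  0.    ]
(128, 172) [ 0.5314 -0.0982  0.    ]
(150, 165) [ 0.5375 -0.1111  0.    ]
(180, 145) [ 0.5534 -0.1284  0.    ]
(191, 122) [ 0.5711 -0.1337  0.    ]
45.7 [-44.6  37.8 123.3 110.   14.9 -66.8]
t 45.7 from [ 0.4859 -0.2196  0.0604] yaw -87.3 n 8 tilt [ 0.452 -0.106 -0.886] j [-45.  38. 123. 110.  15. -67.] F [ 0.  -0.3 -0.7] op 0.0
[[[-17,0,5],0.008],[[-17,0,5],0.008],[[-17,0,5],0.008],[[-17,0,5],0.008],[[-17,0,5],0.008]]
[[[-17,0,5],0.008],[[-17,0,5],0.008],[[-17,1,5],0.008]]
```

Request:
{"method": "send_rows", "body": {"motion": [[[-15,0,6],0],[[-16,0,6],0],[[-16,0,6],-0.01],[[-16,0,6],-0.01],[[-16,0,6],-0.01]]}}

```text
time_s: 46.12
position: [0.5029, -0.1518, 0.0272]
tcp_rot: [[0.068, -0.882, 0.466], [-0.984, -0.137, -0.117], [0.167, -0.45, -0.877]]
force: [-0.2, 0.0, -0.5]
opening: 0.009
```

```bash
python3 plan.py .505 -.097 .008 -84 18
```

```text
t 46.12 from [ 0.5029 -0.1518  0.0272] yaw -86.1 n 4 tilt [ 0.466 -0.117 -0.877] j [-35.  43. 126. 149.  19. -99.] F [-0.2  0.  -0.5] op 0.01
[[[-14,0,3],-0.009],[[-14,0,3],-0.009],[[-14,0,3],-0.009],[[-14,-1,3],-0.009]]
```

Request:
{"method": "send_rows", "body": {"motion": [[[-13,2,3],-0.009],[[-13,2,3],-0.009],[[-13,2,3],-0.009],[[-12,2,3],-0.009],[[0,0,0],0]]}}

```text
time_s: 46.53
position: [0.5047, -0.102, 0.0079]
tcp_rot: [[0.105, -0.871, 0.48], [-0.977, -0.181, -0.113], [0.185, -0.457, -0.87]]
force: [-1.1, -0.3, 0.0]
opening: 0.003
```

```bash
python3 plan.py .55 -.097 .008 -84 6
python3 - <<'E'
from h import *
c=capture("wrist");cv2.imwrite("pics/z2.png",c["image"])
print(np.array(bot.read_state()["tcp_rot"]).round(3).tolist())
E
```

```text
t 46.53 from [ 0.5047 -0.102   0.0079] yaw -83.8 n 8 tilt [ 0.48  -0.113 -0.87 ] j [ -28.   47.  129.  163.   26. -110.] F [-1.1 -0.3  0. ] op 0.0
[[[0,-5,3],0.0],[[0,-5,3],0.0],[[0,-5,3],0.0],[[0,-5,3],0.0],[[0,-5,3],0.0]]
[[[0,-5,3],0.0],[[0,-5,3],0.0],[[0,-5,3],0.0]]
[[0.104, -0.87, 0.482], [-0.977, -0.18, -0.115], [0.186, -0.459, -0.869]]
```

Request:
{"method": "send_rows", "body": {"motion": [[[0,-6,3],0],[[0,-6,3],0],[[0,-5,3],0],[[0,-5,3],0],[[0,-5,3],0]]}}

```text
time_s: 47.0
position: [0.5381, -0.1025, 0.01]
tcp_rot: [[0.099, -0.872, 0.48], [-0.978, -0.174, -0.116], [0.184, -0.458, -0.869]]
force: [-4.8, -0.9, 2.7]
opening: 0.007
```

```bash
python3 plan.py .60 -.09 .008 -84 6
python3 - <<'E'
from h import *
c=capture("wrist");cv2.imwrite("pics/z3.png",c["image"])
c=capture("scene");cv2.imwrite("pics/z3s.png",cv2.resize(c["image"][110:240,230:390],None,fx=4,fy=4,interpolation=2))
E
```

```text
t 47.0 from [ 0.5381 -0.1025  0.01  ] yaw -84.2 n 11 tilt [ 0.48  -0.116 -0.869] j [ -26.   46.  124.  162.   20. -105.] F [-4.8 -0.9  2.7] op 0.01
[[[-1,-5,3],-0.0],[[-1,-5,3],-0.0],[[-1,-5,3],-0.0],[[-1,-5,3],-0.0],[[-1,-5,3],-0.0]]
[[[-1,-5,3],-0.0],[[-1,-5,3],-0.0],[[-1,-5,3],-0.0],[[-1,-5,3],-0.0],[[-1,-5,3],-0.0]]
[[[-1,-5,3],-0.0]]
```

Request:
{"method": "send_rows", "body": {"motion": [[[-2,-5,3],0],[[-2,-5,3],0],[[-2,-5,3],0],[[-2,-5,3],0],[[-2,-5,3],0]]}}

```text
time_s: 47.52
position: [0.5631, -0.0901, 0.0064]
tcp_rot: [[0.093, -0.876, 0.474], [-0.979, -0.167, -0.116], [0.181, -0.454, -0.873]]
force: [-5.0, -1.7, 3.6]
opening: 0.008
```

```bash
python3 plan.py .60 -.085 .008 -91 6
python3 - <<'E'
from h import *
c=capture("wrist");cv2.imwrite("pics/z4.png",c["image"])
E
```

```text
t 47.52 from [ 0.5631 -0.0901  0.0064] yaw -84.6 n 7 tilt [ 0.474 -0.116 -0.873] j [ -23.   46.  120.  164.   16. -104.] F [-5.  -1.7  3.6] op 0.01
[[[0,-5,2],0.016],[[0,-5,2],0.016],[[0,-5,2],0.016],[[0,-5,2],0.016],[[0,-5,2],0.016]]
[[[-1,-5,2],0.016],[[-1,-5,2],0.016]]
```

Request:
{"method": "send_rows", "body": {"motion": [[[0,-5,2],0.02],[[0,-5,3],0.02],[[0,-5,3],0.02],[[0,-5,3],0.02],[[0,-5,3],0.02]]}}

```text
time_s: 47.98
position: [0.582, -0.0858, 0.0045]
tcp_rot: [[-0.001, -0.889, 0.457], [-0.992, -0.057, -0.113], [0.127, -0.453, -0.882]]
force: [-16.1, -3.9, 18.7]
opening: 0.004
```

```bash
python3 plan.py .616 -.087 .008 -91 5
python3 - <<'E'
from h import *
c=capture("wrist");cv2.imwrite("pics/z5.png",c["image"])
E
```

```text
t 47.98 from [ 0.582  -0.0858  0.0045] yaw -90.1 n 7 tilt [ 0.457 -0.113 -0.882] j [-21.  46. 117. 162.  11. -95.] F [-16.1  -3.9  18.7] op 0.0
[[[0,-5,2],0.002],[[0,-5,2],0.002],[[0,-5,2],0.002],[[0,-5,2],0.002],[[0,-5,2],0.002]]
[[[0,-5,2],0.002],[[0,-5,2],0.002]]
```

Request:
{"method": "send_rows", "body": {"motion": [[[0,-4,0],0],[[0,-5,1],0],[[0,-5,2],0],[[0,-5,3],0],[[0,-5,3],0]]}}

```text
time_s: 48.45
position: [0.6033, -0.0843, 0.0058]
tcp_rot: [[-0.002, -0.895, 0.447], [-0.992, -0.053, -0.112], [0.124, -0.444, -0.888]]
force: [-6.6, -0.0, 5.3]
opening: 0.0
```

```bash
python3 plan.py .616 -.087 .008 -91 5
python3 - <<'E'
from h import *
c=capture("wrist");cv2.imwrite("pics/z6.png",c["image"])
c=capture("scene");cv2.imwrite("pics/z6s.png",cv2.resize(c["image"][110:240,230:390],None,fx=4,fy=4,interpolation=2))
E
```

```text
t 48.45 from [ 0.6033 -0.0843  0.0058] yaw -90.1 n 3 tilt [ 0.447 -0.112 -0.888] j [-20.  46. 113. 157.   7. -88.] F [-6.6 -0.   5.3] op 0.0
[[[1,-4,1],0.005],[[1,-4,1],0.005],[[1,-4,1],0.005]]
```

Request:
{"method": "send_rows", "body": {"motion": [[[0,-4,1],0.01],[[0,-4,2],0.01],[[0,-4,2],0.01],[[0,-4,2],0],[[0,0,0],0]]}}

```text
time_s: 48.97
position: [0.6171, -0.0839, 0.005]
tcp_rot: [[-0.037, -0.898, 0.438], [-0.994, -0.014, -0.112], [0.107, -0.439, -0.892]]
force: [-2.3, -0.2, 1.7]
opening: 0.002
```

```bash
python3 plan.py .617 -.086 .008 -91 5
python3 - <<'E'
from h import *
c=capture("wrist");cv2.imwrite("pics/z7.png",c["image"])
for xy in((312,228),(300,228)): print(onz(c,xy,0).round(4))
E
```

```text
t 48.97 from [ 0.6171 -0.0839  0.005 ] yaw -92.1 n 1 tilt [ 0.438 -0.112 -0.892] j [-19.  46. 111. 149.   4. -77.] F [-2.3 -0.2  1.7] op 0.0
[[[2,-1,-2],-0.02]]
[ 0.627  -0.0816  0.    ]
[ 0.6272 -0.0752  0.    ]
```

Run:
```python
from h import *
c=capture("wrist")
for xy in((193,245),(160,243),(203,240),(312,228),(435,236)): print(xy,onz(c,xy,0).round(4))
a=cv2.imread("pics/z7.png")[180:290,140:520];cv2.imwrite("pics/z7c.png",cv2.resize(a,None,fx=2,fy=2,interpolation=2))
```

```text
(193, 245) [ 0.62   -0.0207  0.    ]
(160, 243) [ 0.6215 -0.0047  0.    ]
(203, 240) [ 0.6224 -0.0256  0.    ]
(312, 228) [ 0.6272 -0.0817  0.    ]
(435, 236) [ 0.6212 -0.1495  0.    ]
```

Request:
{"method": "send_rows", "body": {"motion": [[[0,-3,1],0],[[0,-3,1],0],[[0,-2,1],0],[[0,0,0],0],[[0,0,0],0]]}}

```text
time_s: 49.48
position: [0.617, -0.0838, 0.0051]
tcp_rot: [[-0.051, -0.904, 0.425], [-0.994, 0.002, -0.113], [0.101, -0.428, -0.898]]
force: [-2.5, 0.7, -0.5]
opening: 0.007
```

```bash
python3 plan.py .56 -.086 .02 -92 10
python3 - <<'E'
from h import *
print(np.round(bot.read_state()["joint_positions"],2))
c=capture("wrist");cv2.imwrite("pics/z8.png",c["image"])
E
```

```text
t 49.48 from [ 0.617  -0.0838  0.0051] yaw -92.9 n 6 tilt [ 0.425 -0.113 -0.898] j [-19.  46. 110. 139.   3. -66.] F [-2.5  0.7 -0.5] op 0.01
[[[1,8,-6],-0.003],[[1,8,-6],-0.003],[[1,8,-6],-0.003],[[1,8,-6],-0.003],[[1,8,-6],-0.003]]
[[[1,8,-6],-0.003]]
[-18.86  45.85 110.14 139.31   2.64 -66.2 ]
```

Request:
{"method": "send_rows", "body": {"motion": [[[0,3,-2],0],[[0,6,-4],0],[[0,8,-5],0],[[0,9,-6],0],[[0,9,-6],0]]}}

```text
time_s: 49.95
position: [0.5886, -0.0833, 0.0135]
tcp_rot: [[-0.044, -0.893, 0.449], [-0.993, -0.009, -0.116], [0.107, -0.451, -0.886]]
force: [-0.4, -1.0, -0.6]
opening: 0.004
```

Request:
{"method": "send_rows", "body": {"motion": [[[0,12,-8],0],[[0,14,-14],0],[[0,14,-20],0],[[0,14,-25],0],[[0,14,-25],0]]}}

```text
time_s: 50.37
position: [0.4982, -0.0769, 0.0655]
tcp_rot: [[-0.038, -0.88, 0.474], [-0.992, -0.022, -0.12], [0.116, -0.475, -0.873]]
force: [-0.1, 0.3, 0.3]
opening: 0.008
```

```bash
python3 plan.py .48 -.086 .2 -92 30
python3 - <<'E'
from h import *
print(np.round(bot.read_state()["joint_positions"],2))
for k in("scene","side","wrist"):
    c=capture(k);cv2.imwrite(f"pics/f_{k}.png",c["image"])
    if k!="wrist":
        a=c["image"][120:290,(230 if k=="scene" else 240):(400 if k=="scene" else 410)];cv2.imwrite(f"pics/f_{k}c.png",cv2.resize(a,None,fx=3.5,fy=3.5,interpolation=2))
E
```

```text
t 50.37 from [ 0.4982 -0.0769  0.0655] yaw -92.2 n 5 tilt [ 0.474 -0.12  -0.873] j [-25.  38. 129. 162.  16. -95.] F [-0.1  0.3  0.3] op 0.01
[[[5,-10,-25],-0.001],[[5,-10,-25],-0.001],[[5,-10,-25],-0.001],[[5,-10,-25],-0.001],[[5,-10,-25],-0.001]]
[-24.67  37.7  129.08 161.77  16.4  -95.35]
```

```bash
cat h.py | head -40
python3 - <<'E'
from h import *
from rig import bot,capture
import cv2
c=capture("wrist");cv2.imwrite("pics/g_wrist.png",c["image"])
for p in [(318,87),(228,95),(400,102)]:
    try: print(p,onz(c,p,0.0))
    except Exception as e: print(e)
s=bot.read_state();print(s["time_s"],s["position"],s["force"])
E
```

```text
import numpy as np, cv2
from rig import bot, capture, recognise, place_of
def ray(c,xy):
    R,_=cv2.Rodrigues(np.array(c["rvec"],float)); t=np.array(c["tvec"],float).ravel()
    K=np.array([[c["fx"],0,c["cx"]],[0,c["fy"],c["cy"]],[0,0,1.]])
    u=cv2.undistortPoints(np.array([[xy]],float),K,np.array(c["dist_coeffs"],float)).ravel()
    return -R.T@t, R.T@np.array([u[0],u[1],1.])
def onz(c,xy,z):
    o,d=ray(c,xy); return o+d*(z-o[2])/d[2]
def proj(c,p):
    K=np.array([[c["fx"],0,c["cx"]],[0,c["fy"],c["cy"]],[0,0,1.]])
    return cv2.projectPoints(np.array(p,float).reshape(-1,3),np.array(c["rvec"],float),np.array(c["tvec"],float),K,np.array(c["dist_coeffs"],float))[0].reshape(-1,2)
(318, 87) [ 0.62892783 -0.08953354  0.        ]
(228, 95) [ 0.61977009 -0.01994754  0.        ]
(400, 102) [ 0.6174777  -0.15605491  0.        ]
50.5667 [ 0.49857019 -0.07718649  0.0655729 ] [-0.03657147  0.41964713  0.46295491]
```

View pics/g_wrist.png

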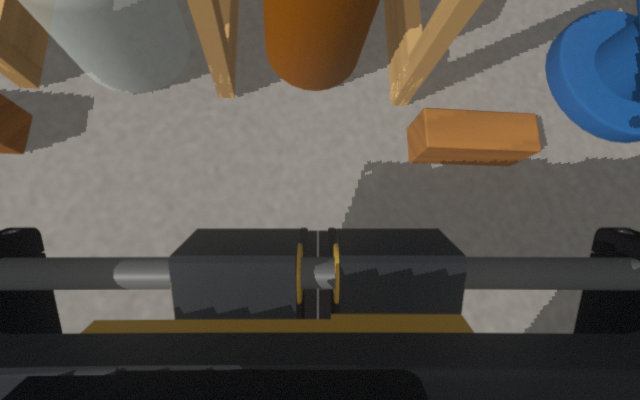

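The wrist picture shows the bottle's near base edge at (316,88), behind the post feet at (228,96) and (400,104). That puts it about 10 mm inside the front edge, upright, with nothing touching it.

Run:
```python
from rig import bot
print(bot.hand_in())
```

```text
the job is handed in; nothing more can be done
None
```

The job is handed in at about 50.6 s of the 72 s allowed. The mug hangs on the hook and the bottle stands in its bay, but the bottle may have left the bench slightly on the way.

**Mug:** I drew it out by its handle, stood it upright on the open bench and let go. I then took it again and hung it by the handle at the middle of the hook. The last side picture, taken after the arm had backed off, shows it still hanging there.

**Bottle:** I brought it in front of the freed bay by its cap, then pushed it in near its foot.

**Last checks:**
- The bottle is upright, with its near base edge at x ≈ 0.629 and the rack's front at x ≈ 0.619. That is about 10 mm under the slatted top. An earlier measurement gave 6 mm, so the margin is small compared with the roughly 2 mm calibration.
- The gripper was clear of everything, with a force under 1 N.
- The jar, blanks, tin, offcut, vise and yellow mugs looked unmoved.

**What went wrong along the way:**
- **Tipping:** two early attempts to move the bottle, one drag by the cap and one push at about 80 mm height, tipped it a few degrees. It came upright again and never toppled.
- **Possible lifting:** during the cap drag I partly took its weight. Its foot may have left the bench by up to about 5 mm at times, so I cannot vouch that it was never lifted.
- **High force:** I tilted the tool by pressing the closed fingertips on the bench. The wrist force reached about 97 N, under the 120 N limit. That may exceed the 40 N rule if the fingers count as the gripper's body.
- **Joint limit:** joint 5 came right to its 0° limit. I saw no sign of it passing the limit.

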